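Close the tube clamp on the jeweller's bench

ROBOT

A 6-joint arm with a two-finger parallel gripper is mounted at the origin on the work surface. World frame = base frame: x ahead of the robot, y to its left, z up, the work surface at z = 0. Lengths are in mm, angles in rad, forces in N, time in s.
With the tool pointing down it reaches from about 325 to 900 mm from the base axis. Payload 6.1 kg.
Tool frame: the origin (TCP) lies on the centre line of the jaws, within the pads' length; the fingertips stand 11 mm ahead of it and the grasp point (between the pads) lies 8 mm behind it; x points along the fingers, y is the direction in which the jaws open and shut, and the axes are right-handed (so a half turn about x gives the same grasp; the last joint's range is limited). The gripper opens to 85 mm and grips with 20 to 120 N. Pads are 22 mm wide; open, the fingers measure 114 mm over their backs; the gripper's body (76 mm by 85 mm) begins 54 mm behind the grasp point. The pads swing forward as they close: fully open they stand 13 mm farther back than shut.
Start: joints at [1.004, 0.22, 1.526, -0, 1.395, -0.126], TCP at [266.662, 565.25, 220.4] pointing down, gripper open.
Joint ranges: [-2.98, 2.98], [-0.91, 2.08], [0.09, 2.57], [-1.24, 4.39], [0.2, 2.65], [-2.68, 2.68]. Speed limits (rad/s): [2.57, 2.57, 3.01, 3.14, 3.14, 3.14].

INTERFACE

Orientations are given as a rotation vector (axis times angle).
In Python, from plant import robot, camera, boxes_of, pinpoint gives the robot as it stands. The module is installed in compiled form; this text tells all that it offers.
- The arm moves only by the tool move_arm, never from a script. Its argument "rows" is a list of rows, each an object of numbers: "dx", "dy", "dz": the shift along the tool's x, y, z in m; "wx", "wy", "wz": the turn, a rotation vector about the tool's x, y, z in rad. A call has 1 to 10 rows; each row is the pose to reach, as a shift and turn from the pose commanded when the call began, along the tool's axes at that moment; what a row does not reach only later rows make up. A row lasts 1/12 s, in which the tool goes at most 41.7 mm and 7.16 degrees, less where a joint would pass 70% of its speed; a pose out of reach is approached as far as the arm can. A call with a gripper value outside its range is refused whole. "jaw" is the finger opening in m, from 0 to 0.0854, set as the call begins (left out, the last holds). The fingers move at their own pace and stop on an object; "squeeze" is the grip in N (left out, the last holds). Time passes only in rows, so rows that repeat a pose let the fingers close. It gives the time, the measured TCP pose, the force and the opening at its end, in the units of the state.
- robot.state(): the state, without advancing time (a new reading comes with each control period).
- camera(name): name is "side" or "top" or "wrist"; returns a dict with "color" (400x640x3 uint8, red, green, blue), "fov_y" (degrees; the focal length in pixels is half the picture's height over the tangent of half this angle, whatever the lens; pixels are square), "cx", "cy" (the principal point, pixels), "D" ([k1, k2, p1, p2, k3] as OpenCV has them; the pictures are not rectified), "pose" (4x4, takes a point from camera to world coordinates); the wrist camera has in their place "tool_from_camera" (4x4, takes a point from camera to tool coordinates, whose origin is the TCP and whose axes are the tool frame's). Camera axes: x right, y down, z forward; pixel columns grow to the right and rows downward; lengths in mm; the calibration is good to about 2 mm. A picture is of the moment at which its call begins: read the wrist's pose just before it. There is no depth.
- robot.hand_in(): hands the job in, once; it reports no verdict.
Trained networks look in a picture, given as the dict that the camera call returned (one of the last four; its "shot" number tells which), for a name from the list of things; names that differ only in an ending like _2 or _b are one class to them, and where a whole thing is asked for, a point or a joint stands for the part that bears it (a point fixed in the world has none). Each returns a list of dicts, best first, with "score" (0 to 1); they miss things now and then, are a little off and sometimes report something else, mostly with a low value. They report only what shows in the picture. A call takes as long as a camera call. They do not tell look-alikes from the thing itself.
- boxes_of(label, picture): "point" ([x, y, z] in mm, in the coordinates of the camera as it stood for that picture, good to about 4 mm: the middle of the surface that is visible of it).
- pinpoint(label, picture): "point" ([x, y, z] in mm, in the coordinates of the camera as it stood for that picture, good to about 4 mm: a listed point, or the origin of a listed thing).
The state is a dict: "time_s": time; "joint_pos": joint angles; "qd": joint speeds; "joint_efforts": joint torques, N m; "position": TCP position; "eef_rot": TCP orientation; "force": force on the tool from outside, world axes, zero at the start; "moment": the same for the moment, N m; "gripper_width": finger opening in mm.
Only numpy, scipy, OpenCV 4.12 (cv2) and the standard library are available. Lean on these libraries where they do the work, as an engineer would, in place of code of your own. Each camera call takes 0.05 s, during which the arm holds its last target.

TASK

Lock the brass tube in the bench clamp. Swing the blue hinged half over the tube and press its black pad down, about 14 N and never more than 20 N or the thin tube dents, until the tube has gone down to its hidden stop; then lift the red swing bolt over the yellow lips, let it drop into the slot so that its bar lies flat on the blue lug, and let go. Do not force the bolt, and leave the other things on the bench alone.

Things in the scene. Friction and masses are not known exactly. Their poses are not given: they have to be found in the camera images.
- clamp: Grey tube clamp screwed to the bench, immovable. Origin on the bench top below its middle; x runs across the tube from the blue half's hinge to the swing bolt, y along the tube, z up. Foot plate 165 x 70 x 12 mm (x from -72.5 to 92.5). The tube lies in a cork V-cradle between two cheeks, tops at z = 64 mm, 60 mm over their outsides, 50 mm along y
- cap_hinge (a point): Hinge axis of the blue half, along clamp y, at clamp (-34, 0, 70) mm. The hinge is stiff: the half stays at whatever angle it is left
- cap: Blue hinged upper half, 0.2-0.3 kg; origin on its hinge axis. Closed, its x is clamp x and z up; it opens about clamp -y and starts 90 to 103 degrees open. Along its x: arch from 10 to 58 mm, 40 wide, up to z = 21; flat lug from 54 to 116 mm, 28 wide, z 0 to 8, with an open slot 12 wide from x = 90 to the tip; yellow lips 4 high on the prongs at x = 112.5 to 116. Home: level within 0.045 rad
- cap_pad (a point): Middle of the black pad on the lug's outer (top) face, 73 mm along the blue half's x from the hinge: push and press here; face free from 60 to 88 mm. A force on the pad bears about 2.1 times on the tube: 5 to 6 N move it down, 12 N or more held at the stop seat it, over 23 N dents it. Its axes are those of cap
- cap_slot (a point): Centre of the bolt's place in the slot, on the lug's top face, 98 mm from the hinge axis; its axes are those of cap. With the clamp home it lies 74 to 82 mm above the bench
- tube: Thin-walled brass tube, 30 mm diameter, 160 mm long, along its own y; origin on its lowest line at mid-length. It starts with its axis 76 mm above the bench. The cradle under it slides down under about 10 N, stays where pushed, and the tube stops dead on a hidden stop after 4.8 to 7.2 mm: this depth varies, cannot be seen, and is felt as a sharp rise of force
- bolt_swing (a joint): Angle of the swing bolt about its pivot, rad: 0 upright (in the slot), growing as it leans out to clamp +x; starts 0.6 to 1.05. It stays at the angle it is left
- bolt_pivot (a point): Pivot axis of the swing bolt, along clamp y, at clamp (64, 0, 25) mm
- bolt: T-shaped swing bolt: 8 mm shank, red cross bar on top 20 mm (across the tube) x 36 mm (along y, pinch it by these two ends) x 16 mm high. Origin on the pivot axis when fully down; z along the shank. It pulls out up to 20 mm along the shank against a 1.6 to 3.2 N spring. Fully down the bar's underside is 49 mm from the pivot; pull out 16 to 18 mm to pass over the lips
- bolt_bar (a point): Centre of the red bar; 57 mm from the pivot when fully down. Seated, it lies 8 mm above cap_slot
- brick: Soldering brick, 70 x 100 x 25 mm, loose bystander; origin under its centre
- dish: Small steel bowl, 70 mm across, 30 mm high, loose bystander; origin under its centre
- hammer: Hammer lying on the bench, 200 mm long, loose bystander; origin near its middle
Mind the look-alikes: they are no part of the job. Of the things that look like the clamp, the smaller one is meant. Of the things shaped like the tube, the brass one is meant.

How it is judged (in metres and radians):
On the way:
1. with the bolt still out of the slot, the hinged half is down over the tube and presses it firmly on its stop (at least 20 N on the tube) (contact force between cap and tube above 20 N and z of cap_slot in the frame of clamp below 0.085 m and value of joint bolt_swing above 0.3 rad), for 0.2 s.
At the end, for the whole second after the job is handed in: The slot point is under 84 mm above the clamp's foot, the tube's underside 52 to 58 mm up and its middle within 40 mm of the clamp's; the bolt is within 0.1 rad of upright in the slot, its bar centre 5 to 10.5 mm above the lug's top face, moving under 0.02 m/s (z of cap_slot in the frame of clamp below 0.084 m and value of joint bolt_swing below 0.1 rad and z of bolt_bar in the frame of cap_slot between 0.005 and 0.0105 m and z of tube in the frame of clamp between 0.052 and 0.058 m and y of tube in the frame of clamp between -0.04 and 0.04 m and linear speed of bolt below 0.02 m/s); the robot touches nothing.
It fails at once if the tube is dented: over 50 N between the hinged half and the tube (about 23 N on the pad) (contact force between cap and tube above 50 N).
It fails at once if the bolt is forced: over 25 N between the bolt and the hinged half (contact force between bolt and cap above 25 N).
It fails at once if a bystander is moved by over 20 mm (distance of any of brick, dish, hammer from where it was at the start of the episode above 0.02 m).
It also fails if it takes over 64 s, if anything falls off the work surface, if the arm or the gripper's body presses on something with over 40 N, if the wrist force passes 120 N, or if a joint passes its speed limit or range.

## Working session

There is one attempt and no reset: what is moved stays moved. The work goes in short steps, Python scripts to look and compute and a tool call to move; the robot and the scene stay as the last step left them, time stands still between calls to the robot, and variables do not carry over. Pictures are saved under pics/ and viewed, and the job is handed in when it is done.

Besides the shell and the picture viewer there is one more tool, called as a command line: name --argument value ..., lists and objects as JSON in quotes. move_arm: Moves the arm, as the interface text tells. Its arguments: {"type":"object","properties":{"rows":{"type":"array"},"jaw":{"type":"number"},"squeeze":{"type":"number"}},"required":["rows"]}

```bash
ls; mkdir -p pics; cat > h.py <<'E'
import numpy as np, cv2
from scipy.spatial.transform import Rotation as R
from plant import robot, camera, boxes_of, pinpoint
def toolT():
    s=robot.state(); T=np.eye(4); T[:3,:3]=R.from_rotvec(s['eef_rot']).as_matrix(); T[:3,3]=s['position']; return T
def cam(n,save=None):
    T=toolT(); c=camera(n)
    c['W']=c['pose'] if 'pose' in c else T@np.array(c['tool_from_camera'])
    c['W']=np.array(c['W'])
    if save: cv2.imwrite('pics/'+save+'.png',c['color'][:,:,::-1])
    return c
def w(c,p): return (c['W']@np.r_[p,1])[:3]
def K(c):
    f=200/np.tan(np.radians(c['fov_y'])/2); return np.array([[f,0,c['cx']],[0,f,c['cy']],[0,0,1]])
def proj(c,P):
    I=np.linalg.inv(c['W']); return cv2.projectPoints(np.array(P,float).reshape(-1,3),cv2.Rodrigues(I[:3,:3])[0],I[:3,3],K(c),np.array(c['D'],float))[0].reshape(-1,2)
def ray(c,uv):
    q=cv2.undistortPoints(np.array([[uv]],float),K(c),np.array(c['D'],float))[0,0]; return c['W'][:3,3],c['W'][:3,:3]@np.r_[q,1]
def onz(c,uv,z):
    o,d=ray(c,uv); return o+d*(z-o[2])/d[2]
E
python3 - <<'E'
from h import *
for n in ['side','top','wrist']:
    c=cam(n,n+'0')
    print(n,c['W'].round(2).tolist(),c['fov_y'])
    for l in ['clamp','cap','cap_pad','cap_slot','tube','bolt_bar','bolt_pivot','cap_hinge','brick','dish','hammer']:
        for f in (pinpoint,boxes_of):
            if f is boxes_of and l in('cap_hinge','bolt_pivot','cap_pad','cap_slot'): continue
            try: print(l,f.__name__,[(round(d['score'],2),w(c,d['point']).round(0).tolist()) for d in f(l,c)[:3]])
            except Exception as e: print(l,e)
print(robot.state())
E
```

```text
pics
side [[1.0, -0.02, 0.04, 493.2], [-0.05, -0.6, 0.8, -819.05], [0.01, -0.8, -0.6, 755.51], [0.0, 0.0, 0.0, 1.0]] 49.86027910081982
clamp call [(0.97, [285.0, 265.0, -1.0]), (0.63, [582.0, 95.0, -1.0])]
clamp call [(0.68, [301.0, 249.0, 23.0]), (0.58, [569.0, 83.0, 14.0]), (0.49, [680.0, 106.0, 63.0])]
cap call [(0.73, [239.0, 264.0, 100.0]), (0.64, [544.0, 89.0, 68.0])]
cap call [(0.62, [308.0, 256.0, 113.0]), (0.59, [529.0, 77.0, 118.0])]
cap_pad call [(0.7, [338.0, 264.0, 108.0]), (0.61, [524.0, 91.0, 139.0]), (0.18, [688.0, 110.0, 61.0])]
cap_slot call [(0.76, [530.0, 94.0, 165.0]), (0.62, [373.0, 266.0, 107.0])]
tube call [(0.66, [801.0, 207.0, -5.0]), (0.59, [581.0, 100.0, 59.0])]
tube call [(0.97, [799.0, 201.0, 23.0]), (0.63, [580.0, 76.0, 88.0])]
bolt_bar call [(0.75, [581.0, 99.0, -0.0]), (0.45, [377.0, 266.0, 116.0])]
bolt_bar call [(0.74, [374.0, 257.0, 117.0])]
bolt_pivot call [(0.98, [374.0, 265.0, 36.0]), (0.76, [641.0, 101.0, 23.0])]
cap_hinge call [(0.89, [547.0, 96.0, 69.0]), (0.67, [238.0, 263.0, 102.0])]
brick call [(0.58, [510.0, 271.0, -2.0])]
brick call [(0.
[... 1967 characters left out ...]
ll []
hammer call []
{'time_s': 2.85, 'joint_pos': array([ 1.00388310e+00,  2.20415254e-01,  1.52649101e+00,  2.71279925e-05,
        1.39473751e+00, -1.26112382e-01]), 'qd': array([ 1.35964171e-03,  6.78532078e-04, -1.79885699e-04,  7.27995860e-05,
        8.34115639e-04, -6.33703134e-04]), 'joint_efforts': array([-2.67202468e-04, -4.96835947e+01, -3.89720893e+01, -2.02926885e-04,
        9.14972861e-04,  7.03078385e-06]), 'position': array([266.6582608 , 565.24171113, 220.39494665]), 'eef_rot': array([ 0.34567106,  1.54305361, -0.34573276]), 'force': array([-0.05797155, -0.64710406,  0.39636686]), 'moment': array([-0.02329035,  0.01318046,  0.03469931]), 'gripper_width': 85.32325240887118}
```

View pictures.

View pics/side0.png

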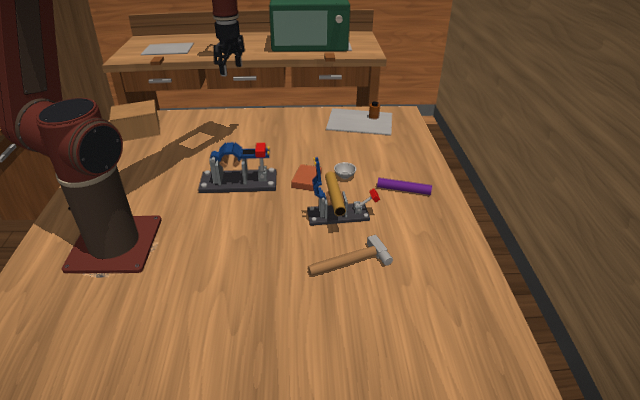

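View pics/top0.png

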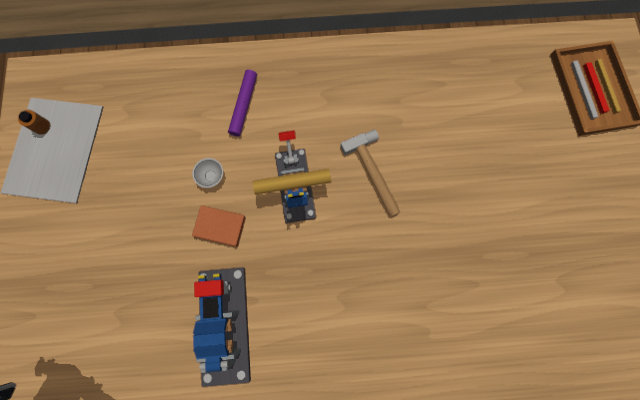

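```bash
cat >> h.py <<'E'
def rel(P,Rt):
    "rows dx.. w.. from measured pose to world pose"
    T=toolT(); d=T[:3,:3].T@(np.array(P)-T[:3,3])/1000; r=R.from_matrix(T[:3,:3].T@Rt).as_rotvec()
    return d.round(4),r.round(4)
def Rt(psi,tilt=0,s=1):
    # tool down, tool y=s*clamp y; tilt: tool back leans toward clamp +x by tilt
    cx=np.array([np.cos(psi),np.sin(psi),0]);cy=np.array([-np.sin(psi),np.cos(psi),0]);z=np.array([0,0,1.])
    x=-(np.cos(tilt)*z+np.sin(tilt)*cx); y=s*cy
    return np.column_stack([x,y,np.cross(x,y)])
E
python3 - <<'E'
from h import *
print(toolT().round(3)); 
print(rel([470,90,300],Rt(0.088)))
print(rel([470,90,300],Rt(0.088,s=-1)))
E
```

```text
[[-0.00000e+00  4.27000e-01  9.04000e-01  2.66658e+02]
 [-0.00000e+00  9.04000e-01 -4.27000e-01  5.65242e+02]
 [-1.00000e+00 -0.00000e+00 -0.00000e+00  2.20395e+02]
 [ 0.00000e+00  0.00000e+00  0.00000e+00  1.00000e+00]]
(array([-0.0796, -0.3431,  0.3867]), array([-0.5288, -0.    ,  0.    ]))
(array([-0.0796, -0.3431,  0.3867]), array([2.6128e+00, 1.0000e-04, 1.0000e-04]))
```

move_arm --rows '[{"dx":-0.04,"dy":-0.02,"dz":0.02,"wx":-0.1},{"dx":-0.08,"dy":-0.343,"dz":0.387,"wx":-0.529},{"dx":-0.08,"dy":-0.343,"dz":0.387,"wx":-0.529},{"dx":-0.08,"dy":-0.343,"dz":0.387,"wx":-0.529},{"dx":-0.08,"dy":-0.343,"dz":0.387,"wx":-0.529},{"dx":-0.08,"dy":-0.343,"dz":0.387,"wx":-0.529},{"dx":-0.08,"dy":-0.343,"dz":0.387,"wx":-0.529},{"dx":-0.08,"dy":-0.343,"dz":0.387,"wx":-0.529},{"dx":-0.08,"dy":-0.343,"dz":0.387,"wx":-0.529},{"dx":-0.08,"dy":-0.343,"dz":0.387,"wx":-0.529}]' --jaw 0.0

```text
schema error: expected keys dx, dy, dz, wx, wy, wz
```

```bash
python3 - <<'E'
from h import *
print(toolT().round(3)[:3,3],rel([470,90,300],Rt(0.088)))
E
```

```text
[266.658 565.242 220.395] (array([-0.0796, -0.3431,  0.3867]), array([-0.5288, -0.    ,  0.    ]))
```

move_arm --rows '[{"dx":-0.04,"dy":-0.02,"dz":0.02,"wx":-0.1,"wy":0,"wz":0},{"dx":-0.08,"dy":-0.343,"dz":0.387,"wx":-0.529,"wy":0,"wz":0},{"dx":-0.08,"dy":-0.343,"dz":0.387,"wx":-0.529,"wy":0,"wz":0},{"dx":-0.08,"dy":-0.343,"dz":0.387,"wx":-0.529,"wy":0,"wz":0},{"dx":-0.08,"dy":-0.343,"dz":0.387,"wx":-0.529,"wy":0,"wz":0},{"dx":-0.08,"dy":-0.343,"dz":0.387,"wx":-0.529,"wy":0,"wz":0},{"dx":-0.08,"dy":-0.343,"dz":0.387,"wx":-0.529,"wy":0,"wz":0},{"dx":-0.08,"dy":-0.343,"dz":0.387,"wx":-0.529,"wy":0,"wz":0},{"dx":-0.08,"dy":-0.343,"dz":0.387,"wx":-0.529,"wy":0,"wz":0},{"dx":-0.08,"dy":-0.343,"dz":0.387,"wx":-0.529,"wy":0,"wz":0}]' --jaw 0.0

```text
time_s: 3.68
position: [421.4, 202.1, 289.4]
eef_rot: [-0.069, 1.569, 0.07]
force: [0.8, 0.2, 0.5]
gripper_width: -0.1
```

```bash
python3 - <<'E'
from h import *
print(toolT().round(3)[:3,3],rel([470,90,300],Rt(0.088)))
E
```

```text
[421.445 202.15  289.376] (array([-0.0106, -0.116 ,  0.0385]), array([ 0.0006,  0.001 , -0.0002]))
```

move_arm --rows '[{"dx":-0.01,"dy":-0.116,"dz":0.0385,"wx":0,"wy":0,"wz":0},{"dx":-0.01,"dy":-0.116,"dz":0.0385,"wx":0,"wy":0,"wz":0},{"dx":-0.01,"dy":-0.116,"dz":0.0385,"wx":0,"wy":0,"wz":0},{"dx":-0.01,"dy":-0.116,"dz":0.0385,"wx":0,"wy":0,"wz":0},{"dx":-0.01,"dy":-0.116,"dz":0.0385,"wx":0,"wy":0,"wz":0}]'

```text
time_s: 4.1
position: [470.3, 89.9, 299.0]
eef_rot: [-0.066, 1.569, 0.066]
force: [0.4, 0.7, -0.3]
gripper_width: 0.5
```

```bash
python3 - <<'E'
from h import *
c=cam('wrist','w1')
print(c['W'][:3,3],robot.state()['position'])
for l in ['clamp','cap_pad','cap_slot','tube','bolt_bar','bolt_pivot','cap_hinge']:
    print(l,[(round(d['score'],2),w(c,d['point']).round(1).tolist()) for d in pinpoint(l,c)[:3]])
# projected model for check
def C(p,o=(584,97,0),psi=.088): return np.array(o)+R.from_euler('z',psi).apply(p)
print(proj(c,C([[-72.5,35,12],[92.5,35,12],[92.5,-35,12],[-72.5,-35,12],[-34,0,70],[64,0,25]])).round(0).tolist())
E
```

```text
[402.17913629  83.81608646 452.65049134] [469.77575464  91.3450007  298.84227399]
clamp [(0.9, [286.0, 266.3, -0.1]), (0.77, [577.6, 97.4, -1.8])]
cap_pad [(0.8, [337.6, 265.0, 111.2]), (0.58, [529.7, 91.2, 142.9])]
cap_slot [(0.62, [526.5, 88.9, 169.2])]
tube []
bolt_bar [(0.61, [374.3, 265.4, 113.8])]
bolt_pivot []
cap_hinge [(0.85, [541.6, 96.0, 68.1])]
[[342.0, 190.0], [340.0, 305.0], [289.0, 305.0], [286.0, 190.0], [314.0, 235.0], [314.0, 292.0]]
```

View pics/w1.png

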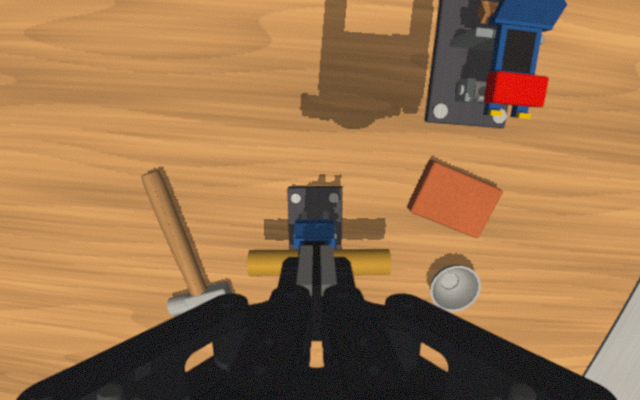

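The wrist view shows the small clamp's foot plate edge at row 187 (cols 288–342) and the brass tube at row 262. That agrees with the model to about 4 mm. I take the clamp at (581, 96.5) with yaw 0.088, and lower the closed fingers behind the open cap.

move_arm --rows '[{"dx":0.04,"dy":-0.002,"dz":0.01,"wx":0,"wy":0,"wz":0},{"dx":0.08,"dy":-0.004,"dz":0.015,"wx":0,"wy":0,"wz":0},{"dx":0.12,"dy":-0.004,"dz":0.02,"wx":0,"wy":0,"wz":0},{"dx":0.153,"dy":-0.004,"dz":0.02,"wx":0,"wy":0,"wz":0},{"dx":0.153,"dy":-0.004,"dz":0.02,"wx":0,"wy":0,"wz":0},{"dx":0.153,"dy":-0.004,"dz":0.02,"wx":0,"wy":0,"wz":0}]'

```text
time_s: 5.0
position: [488.3, 90.1, 144.5]
eef_rot: [-0.07, 1.574, 0.07]
force: [0.8, 0.1, 0.4]
gripper_width: 0.3
```

```bash
cat >> h.py <<'E'
O=np.array([581,96.5,0]);PSI=.088
def toC(p): return R.from_euler('z',-PSI).apply(np.array(p)-O)
def st():
    s=robot.state(); print('t',round(s['time_s'],2),'C',toC(s['position']).round(1),'F',R.from_euler('z',-PSI).apply(s['force']).round(1),'w',round(s['gripper_width'],1))
E
python3 - <<'E'
from h import *
st(); c=cam('side'); P=toolT()[:3,3]; print(proj(c,[P,P-[0,0,11]]).round(0))
im=cv2.resize(c['color'][120:260,240:440,::-1],None,fx=4,fy=4,interpolation=cv2.INTER_CUBIC); cv2.imwrite('pics/s2.png',im)
for phi,s in [(100,68),(90,70),(80,70.5),(70,71),(60,72),(50,73),(40,75),(30,78),(20,82),(14,84),(10,85),(6,85)]:
    a=np.radians(phi); print(phi, (s*np.cos(a)-8*np.sin(a)-11-34).round(1),(70+s*np.sin(a)+8*np.cos(a)+11).round(1))
E
```

```text
t 5.0 C [-92.9   1.7 144.5] F [0.8 0.  0.4] w 0.3
[[300. 173.]
 [300. 177.]]
100 -64.7 146.6
90 -53.0 151.0
80 -40.6 151.8
70 -28.2 150.5
60 -15.9 147.4
50 -4.2 142.1
40 7.3 135.3
30 18.5 126.9
20 29.3 116.6
14 34.6 109.1
10 37.3 103.6
6 38.7 97.8
```

View pics/s2.png

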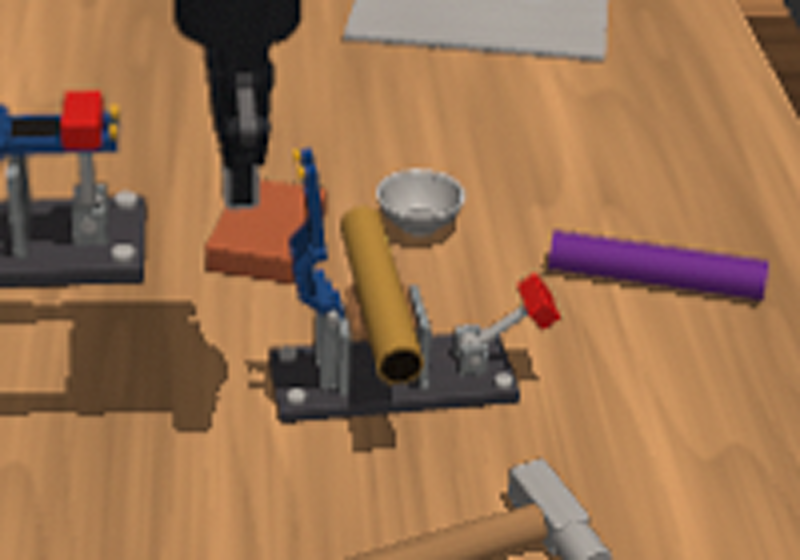

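move_arm --rows '[{"dx":-0.002,"dy":-0.002,"dz":0.012,"wx":0,"wy":0,"wz":0},{"dx":-0.003,"dy":-0.002,"dz":0.02,"wx":0,"wy":0,"wz":0},{"dx":-0.004,"dy":-0.002,"dz":0.028,"wx":0,"wy":0,"wz":0},{"dx":-0.005,"dy":-0.002,"dz":0.034,"wx":0,"wy":0,"wz":0},{"dx":-0.006,"dy":-0.002,"dz":0.04,"wx":0,"wy":0,"wz":0},{"dx":-0.007,"dy":-0.002,"dz":0.047,"wx":0,"wy":0,"wz":0},{"dx":-0.007,"dy":-0.002,"dz":0.054,"wx":0,"wy":0,"wz":0}]'

```text
time_s: 5.63
position: [544.5, 92.5, 153.1]
eef_rot: [-0.069, 1.57, 0.069]
force: [-2.0, -0.4, 1.2]
gripper_width: -0.1
```

```bash
python3 - <<'E'
from h import *
st(); c=cam('side'); 
im=cv2.resize(c['color'][120:260,240:440,::-1],None,fx=4,fy=4,interpolation=cv2.INTER_CUBIC); cv2.imwrite('pics/s3.png',im)
E
```

```text
t 5.63 C [-36.7  -0.8 153.1] F [-2.1 -0.2  1.2] w -0.1
```

View pics/s3.png

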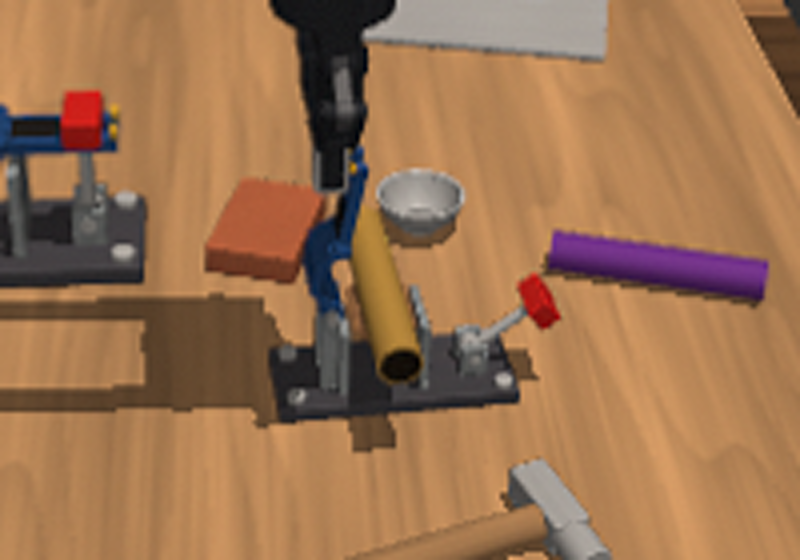

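move_arm --rows '[{"dx":0.0025,"dy":0,"dz":0.009,"wx":0,"wy":0,"wz":0},{"dx":0.004,"dy":0,"dz":0.015,"wx":0,"wy":0,"wz":0},{"dx":0.0055,"dy":0,"dz":0.021,"wx":0,"wy":0,"wz":0},{"dx":0.008,"dy":0,"dz":0.027,"wx":0,"wy":0,"wz":0},{"dx":0.011,"dy":0,"dz":0.033,"wx":0,"wy":0,"wz":0},{"dx":0.0145,"dy":0,"dz":0.039,"wx":0,"wy":0,"wz":0},{"dx":0.018,"dy":0,"dz":0.044,"wx":0,"wy":0,"wz":0},{"dx":0.022,"dy":0,"dz":0.05,"wx":0,"wy":0,"wz":0},{"dx":0.026,"dy":0,"dz":0.0555,"wx":0,"wy":0,"wz":0},{"dx":0.031,"dy":0,"dz":0.061,"wx":0,"wy":0,"wz":0}]'

```text
time_s: 6.52
position: [604.9, 97.8, 121.1]
eef_rot: [-0.069, 1.571, 0.069]
force: [-1.9, -1.1, 1.1]
gripper_width: 0.0
```

```bash
python3 - <<'E'
from h import *
st(); c=cam('side'); 
im=cv2.resize(c['color'][120:260,240:440,::-1],None,fx=4,fy=4,interpolation=cv2.INTER_CUBIC); cv2.imwrite('pics/s4.png',im)
E
```

```text
t 6.52 C [ 23.9  -0.8 121.1] F [-2.  -1.   1.1] w 0.0
```

View pics/s4.png

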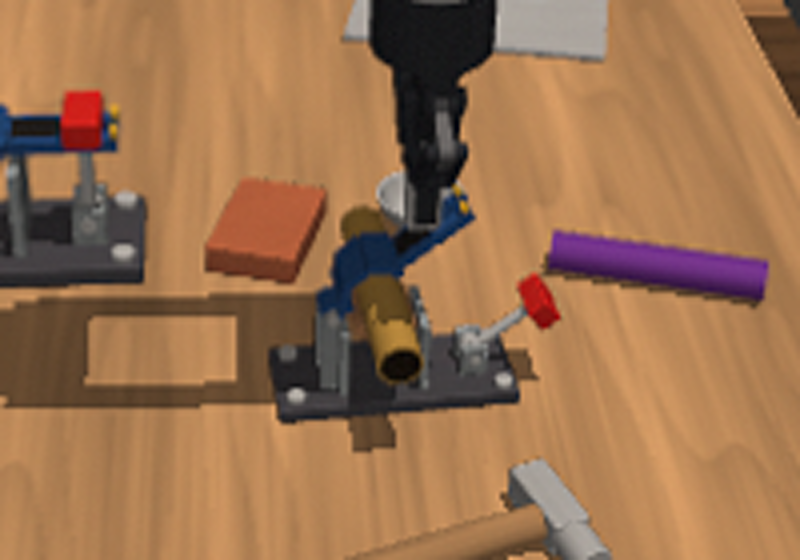

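move_arm --rows '[{"dx":0.003,"dy":0,"dz":0.004,"wx":0,"wy":0,"wz":0},{"dx":0.006,"dy":0,"dz":0.007,"wx":0,"wy":0,"wz":0},{"dx":0.009,"dy":0,"dz":0.009,"wx":0,"wy":0,"wz":0},{"dx":0.011,"dy":0,"dz":0.0105,"wx":0,"wy":0,"wz":0},{"dx":0.013,"dy":0,"dz":0.012,"wx":0,"wy":0,"wz":0},{"dx":0.0145,"dy":0,"dz":0.013,"wx":0,"wy":0,"wz":0}]'

```text
time_s: 7.07
position: [617.7, 98.9, 107.1]
eef_rot: [-0.069, 1.57, 0.069]
force: [-1.8, 0.4, 1.3]
gripper_width: -0.2
```

```bash
python3 - <<'E'
from h import *
st(); c=cam('side'); 
im=cv2.resize(c['color'][120:260,240:440,::-1],None,fx=4,fy=4,interpolation=cv2.INTER_CUBIC); cv2.imwrite('pics/s5.png',im)
c=cam('wrist','w5')
E
```

```text
t 7.07 C [ 36.8  -0.8 107.1] F [-1.7  0.6  1.3] w -0.2
```

View pics/s5.png

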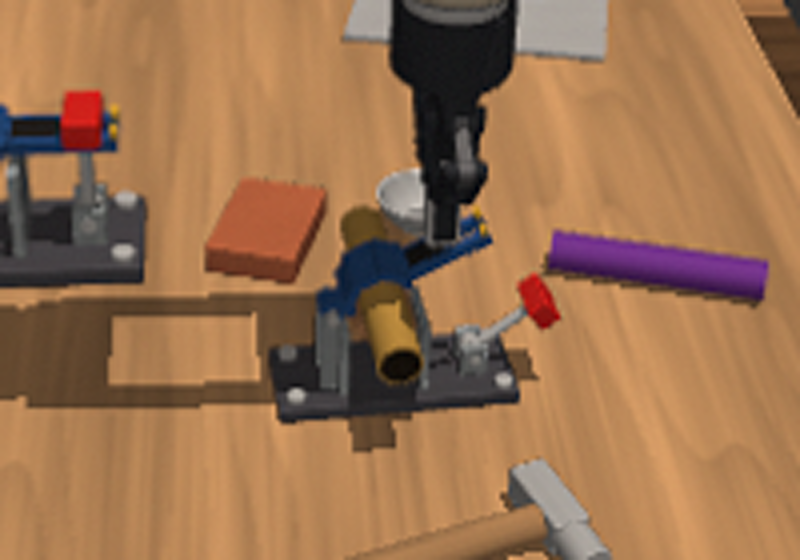

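View pics/w5.png

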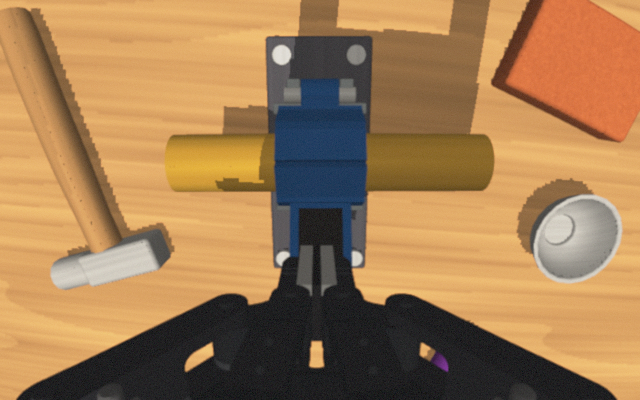

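```bash
cat >> h.py <<'E'
def C2W(p): return R.from_euler('z',PSI).apply(np.array(p,float))+O
def capP(p,phi,th=0):
    p=np.array(p,float).reshape(-1,3); a=np.radians(phi); return C2W(np.column_stack([p[:,0]*np.cos(a)-p[:,2]*np.sin(a)-34,p[:,1],p[:,0]*np.sin(a)+p[:,2]*np.cos(a)+70]))
E
python3 - <<'E'
from h import *
c=cam('wrist')
print('tube ends',proj(c,C2W([[0,-80,76],[0,80,76]])).round(0).tolist())
print('plate',proj(c,C2W([[-72.5,35,12],[-72.5,-35,12]])).round(0).tolist())
for phi in (14,18,22,26): print(phi,proj(c,capP([[60,0,8],[58,20,8],[58,20,18],[10,20,18],[34,0,21],[60,14,8],[77,14,8],[88,14,8],[12,20,0]],phi)).round(0).tolist())
T=toolT()
print('tip',proj(c,[(T@np.r_[11,y,z,1])[:3] for y in(-14,0,14) for z in(-11,11)]).round(0).tolist())
c=cam('top'); cv2.imwrite('pics/t5.png',cv2.resize(c['color'][100:260,220:400,::-1],None,fx=4,fy=4,interpolation=cv2.INTER_CUBIC))
E
```

```text
tube ends [[166.0, 164.0], [470.0, 164.0]]
plate [[372.0, 36.0], [264.0, 36.0]]
14 [[318.0, 214.0], [359.0, 210.0], [362.0, 211.0], [362.0, 107.0], [319.0, 158.0], [347.0, 214.0], [347.0, 248.0], [346.0, 270.0], [357.0, 119.0]]
18 [[318.0, 213.0], [360.0, 209.0], [363.0, 208.0], [362.0, 104.0], [319.0, 155.0], [348.0, 213.0], [348.0, 248.0], [348.0, 271.0], [357.0, 119.0]]
22 [[318.0, 211.0], [361.0, 207.0], [364.0, 205.0], [362.0, 101.0], [319.0, 150.0], [348.0, 211.0], [349.0, 248.0], [349.0, 272.0], [358.0, 118.0]]
26 [[319.0, 209.0], [362.0, 205.0], [365.0, 201.0], [362.0, 98.0], [319.0, 145.0], [349.0, 209.0], [350.0, 246.0], [350.0, 271.0], [358.0, 118.0]]
tip [[288.0, 224.0], [289.0, 265.0], [317.0, 224.0], [317.0, 265.0], [346.0, 224.0], [344.0, 265.0]]
```

View pics/t5.png

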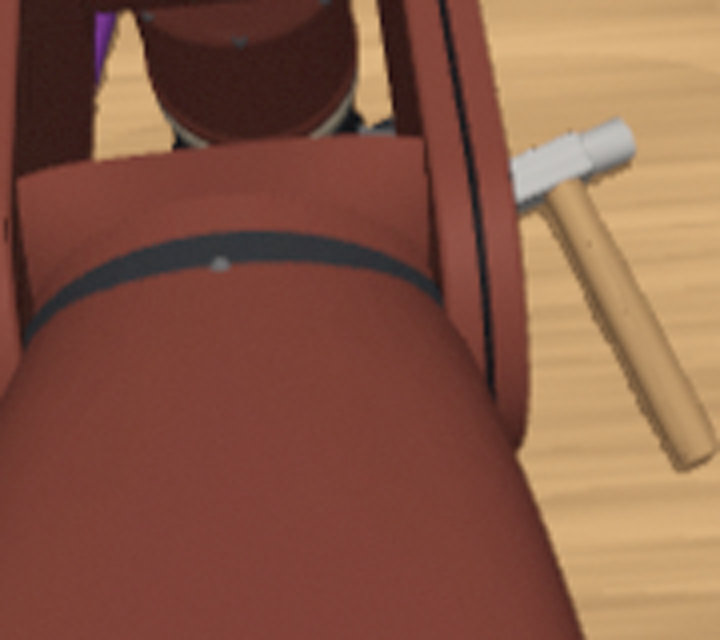

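```bash
python3 - <<'E'
from h import *
c=cam('side')
f=lambda P:((proj(c,P)-[240,120])*4).round(0).tolist()
for phi in (10,14,18,22): print(phi,f(capP([[116,-14,0],[116,14,0],[114,-10,12],[60,-14,0]],phi)))
T=toolT(); print('tip',f([(T@np.r_[11,y,z,1])[:3] for y in(-14,14) for z in(-11,11)]))
print('plate',f(C2W([[-72.5,-35,12],[92.5,-35,12],[92.5,35,12]])), 'tube',f(C2W([[0,-80,76]])))
E
```

```text
10 [[504.0, 280.0], [495.0, 255.0], [498.0, 262.0], [421.0, 297.0]]
14 [[502.0, 270.0], [493.0, 246.0], [495.0, 253.0], [420.0, 293.0]]
18 [[500.0, 261.0], [490.0, 236.0], [491.0, 244.0], [418.0, 288.0]]
22 [[496.0, 251.0], [487.0, 227.0], [486.0, 235.0], [416.0, 283.0]]
tip [[424.0, 278.0], [457.0, 276.0], [416.0, 254.0], [448.0, 251.0]]
plate [[278.0, 409.0], [520.0, 390.0], [497.0, 327.0]] tube [[400.0, 368.0]]
```

```bash
python3 - <<'E'
import cv2
a=cv2.imread('pics/w5.png')[180:320,230:410]; cv2.imwrite('pics/w5z.png',cv2.resize(a,None,fx=4,fy=4,interpolation=cv2.INTER_CUBIC))
E
```

```text
(no output)
```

View pics/w5z.png

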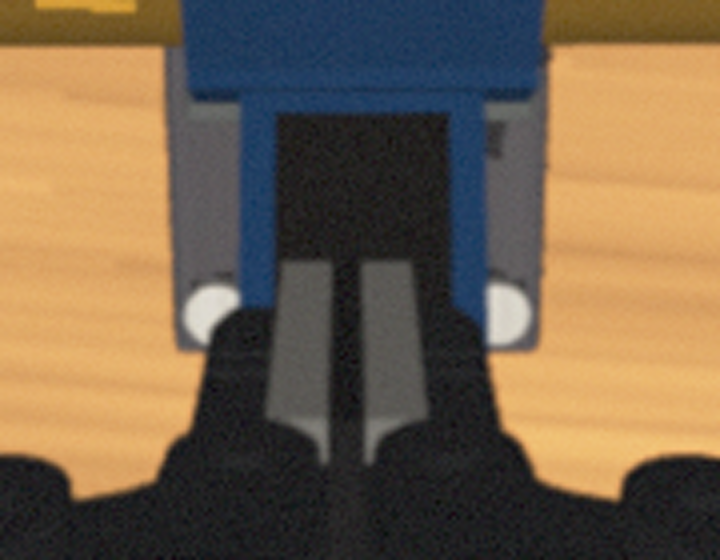

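```bash
python3 - <<'E'
from h import *
c=camera('wrist'); c['W']=np.array(c['tool_from_camera'])
for x in (11,5,0,-5,-10,-15): print(x,[proj(c,[[x,y,z]]).round(0).tolist()[0] for y,z in((-14,-11),(0,-11),(0,0),(0,11))])
E
```

```text
11 [[288.0, 223.0], [317.0, 223.0], [317.0, 244.0], [317.0, 265.0]]
5 [[287.0, 227.0], [317.0, 227.0], [317.0, 249.0], [317.0, 270.0]]
0 [[286.0, 231.0], [317.0, 231.0], [317.0, 253.0], [317.0, 275.0]]
-5 [[285.0, 235.0], [317.0, 235.0], [317.0, 258.0], [317.0, 280.0]]
-10 [[284.0, 239.0], [317.0, 239.0], [317.0, 263.0], [317.0, 285.0]]
-15 [[283.0, 244.0], [317.0, 244.0], [317.0, 268.0], [317.0, 291.0]]
```

move_arm --rows '[{"dx":0.002,"dy":0,"dz":0.001,"wx":0,"wy":0,"wz":0},{"dx":0.004,"dy":0,"dz":0.002,"wx":0,"wy":0,"wz":0},{"dx":0.006,"dy":0,"dz":0.003,"wx":0,"wy":0,"wz":0},{"dx":0.008,"dy":0,"dz":0.004,"wx":0,"wy":0,"wz":0}]'

```text
time_s: 7.7
position: [622.2, 99.3, 99.5]
eef_rot: [-0.069, 1.569, 0.069]
force: [0.4, 0.7, 1.5]
gripper_width: -0.1
```

```bash
python3 - <<'E'
from h import *
st(); c=cam('side'); 
im=cv2.resize(c['color'][140:220,300:400,::-1],None,fx=7,fy=7,interpolation=cv2.INTER_CUBIC); cv2.imwrite('pics/s6.png',im)
E
```

```text
t 7.7 C [41.3 -0.9 99.5] F [0.4 0.7 1.5] w -0.1
```

View pics/s6.png

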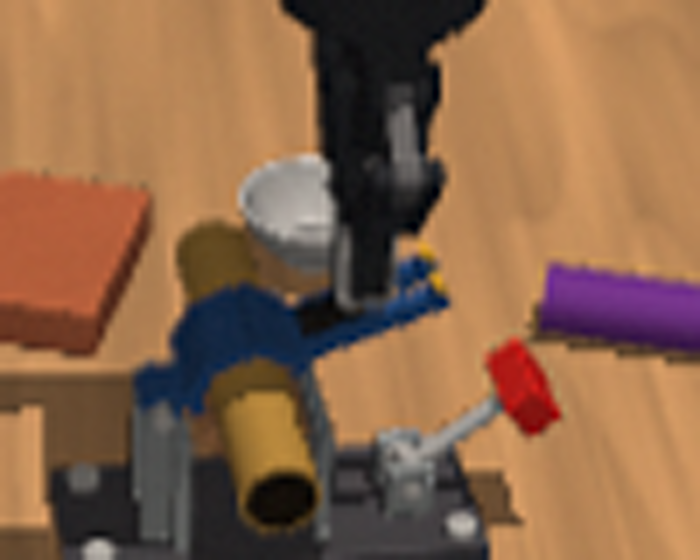

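move_arm --rows '[{"dx":0.002,"dy":0,"dz":-0.001,"wx":0,"wy":0,"wz":0},{"dx":0.004,"dy":0,"dz":-0.001,"wx":0,"wy":0,"wz":0},{"dx":0.006,"dy":0,"dz":-0.002,"wx":0,"wy":0,"wz":0},{"dx":0.008,"dy":0,"dz":-0.002,"wx":0,"wy":0,"wz":0}]'

```text
time_s: 8.08
position: [619.5, 99.0, 91.2]
eef_rot: [-0.069, 1.57, 0.069]
force: [0.3, -0.2, 2.3]
gripper_width: -0.1
```

move_arm --rows '[{"dx":0.0015,"dy":0,"dz":0,"wx":0,"wy":0,"wz":0},{"dx":0.003,"dy":0,"dz":0,"wx":0,"wy":0,"wz":0}]'

```text
time_s: 8.25
position: [619.5, 99.1, 88.1]
eef_rot: [-0.069, 1.57, 0.069]
force: [-0.9, 0.4, 1.6]
gripper_width: -0.1
```

```bash
python3 - <<'E'
from h import *
st(); c=cam('side'); 
im=cv2.resize(c['color'][140:220,300:400,::-1],None,fx=7,fy=7,interpolation=cv2.INTER_CUBIC); cv2.imwrite('pics/s7.png',im)
E
```

```text
t 8.25 C [38.6 -0.8 88.1] F [-0.9  0.5  1.6] w -0.1
```

View pics/s7.png

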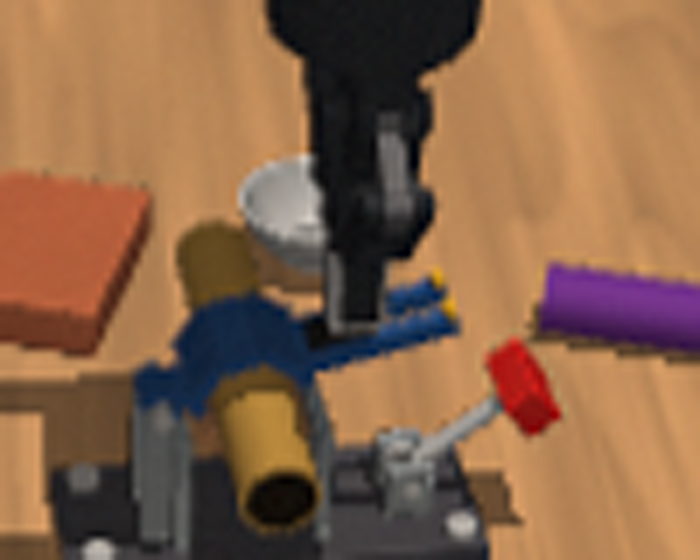

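move_arm --rows '[{"dx":0.0015,"dy":0,"dz":0,"wx":0,"wy":0,"wz":0},{"dx":0.003,"dy":0,"dz":0,"wx":0,"wy":0,"wz":0}]'

```text
time_s: 8.47
position: [619.8, 99.1, 85.3]
eef_rot: [-0.069, 1.569, 0.069]
force: [1.2, -1.0, 2.5]
gripper_width: -0.2
```

move_arm --rows '[{"dx":0.001,"dy":0,"dz":0,"wx":0,"wy":0,"wz":0},{"dx":0.002,"dy":0,"dz":0,"wx":0,"wy":0,"wz":0}]'

```text
time_s: 8.63
position: [619.7, 99.0, 83.3]
eef_rot: [-0.069, 1.57, 0.069]
force: [1.2, -0.5, 1.4]
gripper_width: 0.2
```

move_arm --rows '[{"dx":0.001,"dy":0,"dz":0,"wx":0,"wy":0,"wz":0},{"dx":0.002,"dy":0,"dz":0,"wx":0,"wy":0,"wz":0}]'

```text
time_s: 8.8
position: [619.7, 99.1, 81.3]
eef_rot: [-0.069, 1.57, 0.069]
force: [1.6, 0.0, 1.9]
gripper_width: 0.0
```

move_arm --rows '[{"dx":0.001,"dy":0,"dz":0,"wx":0,"wy":0,"wz":0},{"dx":0.002,"dy":0,"dz":0,"wx":0,"wy":0,"wz":0}]'

```text
time_s: 8.97
position: [620.1, 99.1, 80.0]
eef_rot: [-0.069, 1.569, 0.069]
force: [0.1, 0.1, 5.2]
gripper_width: -0.2
```

move_arm --rows '[{"dx":0.001,"dy":0,"dz":0,"wx":0,"wy":0,"wz":0},{"dx":0.002,"dy":0,"dz":0,"wx":0,"wy":0,"wz":0}]'

```text
time_s: 9.13
position: [620.5, 99.2, 78.3]
eef_rot: [-0.069, 1.568, 0.069]
force: [1.5, -0.5, 5.3]
gripper_width: 0.3
```

```bash
python3 - <<'E'
from h import *
st(); c=cam('side'); 
im=cv2.resize(c['color'][140:220,300:400,::-1],None,fx=7,fy=7,interpolation=cv2.INTER_CUBIC); cv2.imwrite('pics/s8.png',im)
E
```

```text
t 9.13 C [39.5 -0.8 78.3] F [ 1.4 -0.6  5.3] w 0.3
```

View pics/s8.png

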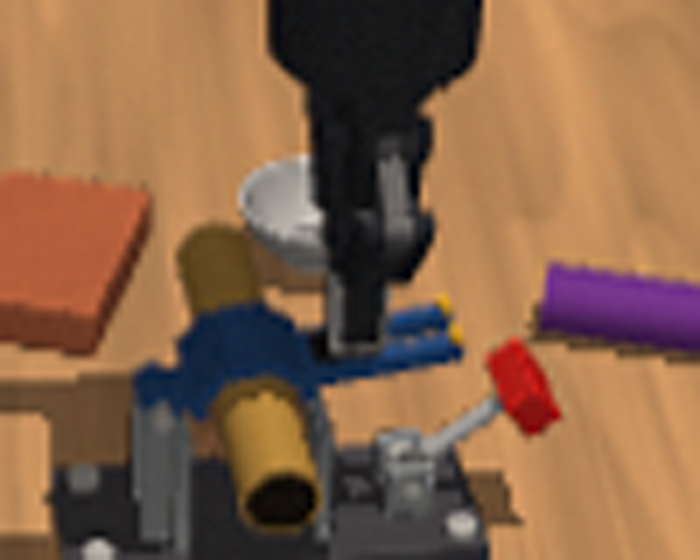

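move_arm --rows '[{"dx":0.001,"dy":0,"dz":0,"wx":0,"wy":0,"wz":0},{"dx":0.002,"dy":0,"dz":0,"wx":0,"wy":0,"wz":0},{"dx":0.003,"dy":0,"dz":0,"wx":0,"wy":0,"wz":0}]'

```text
time_s: 9.43
position: [621.0, 99.2, 75.7]
eef_rot: [-0.069, 1.567, 0.069]
force: [1.1, 1.2, 6.5]
gripper_width: -0.0
```

move_arm --rows '[{"dx":0.0007,"dy":0,"dz":0,"wx":0,"wy":0,"wz":0},{"dx":0.0015,"dy":0,"dz":0,"wx":0,"wy":0,"wz":0}]'

```text
time_s: 9.6
position: [621.3, 99.2, 74.3]
eef_rot: [-0.069, 1.566, 0.069]
force: [2.5, -0.1, 6.3]
gripper_width: 0.2
```

move_arm --rows '[{"dx":0.0005,"dy":0,"dz":0,"wx":0,"wy":0,"wz":0},{"dx":0.001,"dy":0,"dz":0,"wx":0,"wy":0,"wz":0}]'

```text
time_s: 9.77
position: [621.4, 99.2, 73.4]
eef_rot: [-0.069, 1.566, 0.069]
force: [2.6, 0.2, 5.6]
gripper_width: -0.0
```

move_arm --rows '[{"dx":0.0005,"dy":0,"dz":-0.0005,"wx":0,"wy":0,"wz":0},{"dx":0.001,"dy":0,"dz":-0.001,"wx":0,"wy":0,"wz":0}]'

```text
time_s: 9.93
position: [621.0, 99.1, 72.7]
eef_rot: [-0.069, 1.564, 0.069]
force: [3.6, 0.8, 6.0]
gripper_width: 0.2
```

move_arm --rows '[{"dx":0.0005,"dy":0,"dz":0,"wx":0,"wy":0,"wz":0},{"dx":0.001,"dy":0,"dz":0,"wx":0,"wy":0,"wz":0}]'

```text
time_s: 10.1
position: [621.0, 99.1, 71.8]
eef_rot: [-0.069, 1.564, 0.069]
force: [3.5, 0.6, 6.7]
gripper_width: 0.0
```

move_arm --rows '[{"dx":0.0005,"dy":0,"dz":0,"wx":0,"wy":0,"wz":0},{"dx":0.001,"dy":0,"dz":0,"wx":0,"wy":0,"wz":0}]'

```text
time_s: 10.27
position: [621.2, 99.2, 70.8]
eef_rot: [-0.069, 1.564, 0.069]
force: [4.3, 1.3, 5.7]
gripper_width: -0.4
```

move_arm --rows '[{"dx":0.0005,"dy":0,"dz":0,"wx":0,"wy":0,"wz":0}]'

```text
time_s: 10.35
position: [621.3, 99.1, 70.4]
eef_rot: [-0.069, 1.564, 0.069]
force: [3.4, 0.7, 5.9]
gripper_width: -0.0
```

```bash
python3 - <<'E'
from h import *
st(); c=cam('side'); 
im=cv2.resize(c['color'][140:220,300:400,::-1],None,fx=7,fy=7,interpolation=cv2.INTER_CUBIC); cv2.imwrite('pics/s9.png',im)
E
```

```text
t 10.35 C [40.4 -0.9 70.4] F [3.5 0.4 5.9] w -0.0
```

View pics/s9.png

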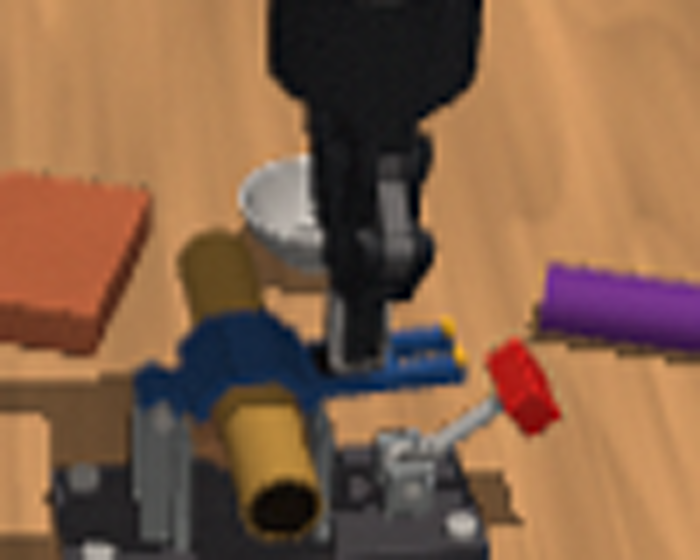

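Angle is about 3°, and the finger is clear of the arch. Continuing in small steps, letting x follow.

move_arm --rows '[{"dx":0.0005,"dy":0,"dz":0.0005,"wx":0,"wy":0,"wz":0},{"dx":0.001,"dy":0,"dz":0.0005,"wx":0,"wy":0,"wz":0}]'

```text
time_s: 10.57
position: [621.3, 99.1, 69.1]
eef_rot: [-0.069, 1.565, 0.069]
force: [3.2, 0.6, 5.8]
gripper_width: -0.2
```

move_arm --rows '[{"dx":0.0005,"dy":0,"dz":0,"wx":0,"wy":0,"wz":0}]'

```text
time_s: 10.65
position: [621.3, 99.1, 68.6]
eef_rot: [-0.069, 1.565, 0.069]
force: [3.2, 0.6, 6.8]
gripper_width: -0.1
```

move_arm --rows '[{"dx":0.0005,"dy":0,"dz":0,"wx":0,"wy":0,"wz":0}]'

```text
time_s: 10.73
position: [621.5, 99.2, 68.2]
eef_rot: [-0.069, 1.565, 0.069]
force: [2.8, 1.4, 6.5]
gripper_width: -0.3
```

move_arm --rows '[{"dx":0.0005,"dy":0,"dz":0,"wx":0,"wy":0,"wz":0}]'

```text
time_s: 10.82
position: [621.5, 99.2, 67.7]
eef_rot: [-0.069, 1.564, 0.069]
force: [4.0, 1.2, 5.9]
gripper_width: 0.1
```

move_arm --rows '[{"dx":0.0005,"dy":0,"dz":0,"wx":0,"wy":0,"wz":0}]'

```text
time_s: 10.9
position: [621.6, 99.2, 67.3]
eef_rot: [-0.069, 1.564, 0.069]
force: [3.5, 0.6, 6.9]
gripper_width: -0.0
```

move_arm --rows '[{"dx":0.0005,"dy":0,"dz":0,"wx":0,"wy":0,"wz":0}]'

```text
time_s: 10.98
position: [621.6, 99.2, 66.8]
eef_rot: [-0.069, 1.564, 0.069]
force: [3.8, 0.8, 6.2]
gripper_width: -0.2
```

move_arm --rows '[{"dx":0.0005,"dy":0,"dz":0,"wx":0,"wy":0,"wz":0}]'

```text
time_s: 11.07
position: [621.6, 99.2, 66.4]
eef_rot: [-0.069, 1.564, 0.069]
force: [4.2, 1.1, 6.7]
gripper_width: 0.1
```

move_arm --rows '[{"dx":0.0005,"dy":0,"dz":0,"wx":0,"wy":0,"wz":0}]'

```text
time_s: 11.15
position: [621.7, 99.2, 65.9]
eef_rot: [-0.069, 1.564, 0.069]
force: [3.4, 0.4, 6.9]
gripper_width: -0.1
```

move_arm --rows '[{"dx":0.0005,"dy":0,"dz":0,"wx":0,"wy":0,"wz":0}]'

```text
time_s: 11.23
position: [621.7, 99.2, 65.7]
eef_rot: [-0.069, 1.564, 0.069]
force: [1.7, 0.6, 9.5]
gripper_width: 0.2
```

move_arm --rows '[{"dx":0.0003,"dy":0,"dz":0,"wx":0,"wy":0,"wz":0}]'

```text
time_s: 11.32
position: [621.7, 99.2, 65.6]
eef_rot: [-0.069, 1.564, 0.069]
force: [1.0, 0.0, 11.4]
gripper_width: 0.0
```

move_arm --rows '[{"dx":0.0002,"dy":0,"dz":0,"wx":0,"wy":0,"wz":0}]'

```text
time_s: 11.4
position: [621.7, 99.2, 65.6]
eef_rot: [-0.069, 1.564, 0.069]
force: [-0.2, -0.4, 12.4]
gripper_width: 0.2
```

move_arm --rows '[{"dx":0.0003,"dy":0,"dz":0,"wx":0,"wy":0,"wz":0}]'

```text
time_s: 11.48
position: [621.8, 99.2, 65.5]
eef_rot: [-0.069, 1.564, 0.069]
force: [1.5, 1.0, 13.6]
gripper_width: 0.0
```

move_arm --rows '[{"dx":0,"dy":0,"dz":0,"wx":0,"wy":0,"wz":0},{"dx":0,"dy":0,"dz":0,"wx":0,"wy":0,"wz":0},{"dx":0,"dy":0,"dz":0,"wx":0,"wy":0,"wz":0},{"dx":0,"dy":0,"dz":0,"wx":0,"wy":0,"wz":0},{"dx":0,"dy":0,"dz":0,"wx":0,"wy":0,"wz":0},{"dx":0,"dy":0,"dz":0,"wx":0,"wy":0,"wz":0},{"dx":0,"dy":0,"dz":0,"wx":0,"wy":0,"wz":0},{"dx":0,"dy":0,"dz":0,"wx":0,"wy":0,"wz":0}]'

```text
time_s: 12.15
position: [621.7, 99.2, 65.5]
eef_rot: [-0.069, 1.564, 0.069]
force: [0.5, -0.1, 12.3]
gripper_width: -0.1
```

```bash
python3 - <<'E'
from h import *
st(); c=cam('side'); 
im=cv2.resize(c['color'][140:220,300:400,::-1],None,fx=7,fy=7,interpolation=cv2.INTER_CUBIC); cv2.imwrite('pics/s10.png',im)
for l in ['bolt_bar','cap_slot','cap_pad']: print(l,[(round(d['score'],2),w(c,d['point']).round(1).tolist(),toC(w(c,d['point'])).round(1).tolist()) for d in pinpoint(l,c)[:3]])
for t in (.6,.7,.8,.9,1.0,1.1): print(t,((proj(c,C2W([[64+57*np.sin(t),0,25+57*np.cos(t)],[64,0,25]]))-[300,140])*7).round(0).tolist())
print(((proj(c,C2W([[92.5,-35,12],[-72.5,-35,12]]))-[300,140])*7).round(0).tolist())
E
```

```text
t 12.15 C [40.8 -0.9 65.5] F [ 0.5 -0.2 12.3] w -0.1
bolt_bar [(0.69, [374.7, 262.2, 113.7], [-191.0, 183.2, 113.7]), (0.66, [687.9, 107.2, 65.2], [107.4, 1.3, 65.2]), (0.61, [581.7, 96.8, 0.5], [0.7, 0.2, 0.5])]
cap_slot [(0.91, [645.4, 105.1, 71.7], [64.9, 2.9, 71.7]), (0.7, [372.6, 266.1, 107.7], [-192.7, 187.3, 107.7])]
cap_pad [(0.84, [613.8, 99.7, 72.1], [32.9, 0.3, 72.1]), (0.76, [334.2, 262.0, 108.5], [-231.3, 186.6, 108.5])]
0.6 [[490.0, 363.0], [401.0, 466.0]]
0.7 [[501.0, 369.0], [401.0, 466.0]]
0.8 [[511.0, 377.0], [401.0, 466.0]]
0.9 [[520.0, 385.0], [401.0, 466.0]]
1.0 [[527.0, 394.0], [401.0, 466.0]]
1.1 [[533.0, 403.0], [401.0, 466.0]]
[[489.0, 542.0], [66.0, 576.0]]
```

View pics/s10.png

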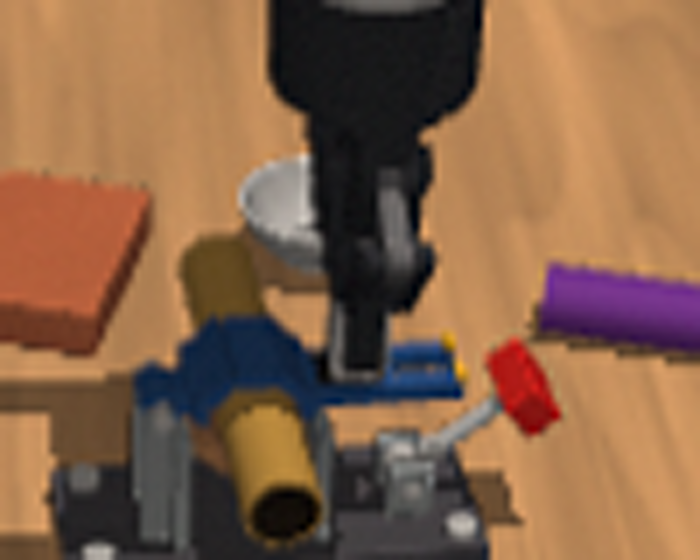

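move_arm --rows '[{"dx":0.0004,"dy":0,"dz":0,"wx":0,"wy":0,"wz":0},{"dx":0.0004,"dy":0,"dz":0,"wx":0,"wy":0,"wz":0},{"dx":0.0004,"dy":0,"dz":0,"wx":0,"wy":0,"wz":0},{"dx":0.0004,"dy":0,"dz":0,"wx":0,"wy":0,"wz":0},{"dx":0.0004,"dy":0,"dz":0,"wx":0,"wy":0,"wz":0},{"dx":0.0004,"dy":0,"dz":0,"wx":0,"wy":0,"wz":0},{"dx":0.0004,"dy":0,"dz":0,"wx":0,"wy":0,"wz":0}]'

```text
time_s: 12.93
position: [621.8, 99.2, 65.4]
eef_rot: [-0.069, 1.564, 0.069]
force: [0.0, -0.1, 14.2]
gripper_width: 0.3
```

move_arm --rows '[{"dx":-0.005,"dy":0,"dz":0,"wx":0,"wy":0,"wz":0},{"dx":-0.02,"dy":0,"dz":0,"wx":0,"wy":0,"wz":0},{"dx":-0.05,"dy":0,"dz":0,"wx":0,"wy":0,"wz":0},{"dx":-0.08,"dy":0,"dz":0,"wx":0,"wy":0,"wz":0},{"dx":-0.08,"dy":0,"dz":0,"wx":0,"wy":0,"wz":0}]'

```text
time_s: 13.35
position: [622.4, 99.2, 148.5]
eef_rot: [-0.069, 1.561, 0.069]
force: [2.0, 0.7, 1.4]
gripper_width: -0.1
```

```bash
python3 - <<'E'
from h import *
st(); print(robot.state()['joint_pos'].round(3))
c=cam('wrist','w11')
c2=cam('side'); cv2.imwrite('pics/s11.png',cv2.resize(c2['color'][140:220,300:400,::-1],None,fx=7,fy=7,interpolation=cv2.INTER_CUBIC))
th=.85; u=np.array([np.sin(th),0,np.cos(th)]); 
for d in (150,): 
  P=C2W(np.array([64,0,25])+d*u); print(P,rel(P,Rt(PSI,th)))
E
```

```text
t 13.35 C [ 41.5  -0.9 148.5] F [2.1 0.5 1.4] w -0.1
[ 0.033  0.283  1.59  -0.     1.26  -1.626]
[757.0083505  112.02884067 123.99747188] (array([0.0198, 0.0008, 0.1378]), array([2.000e-04, 8.522e-01, 3.000e-04]))
```

View pics/w11.png

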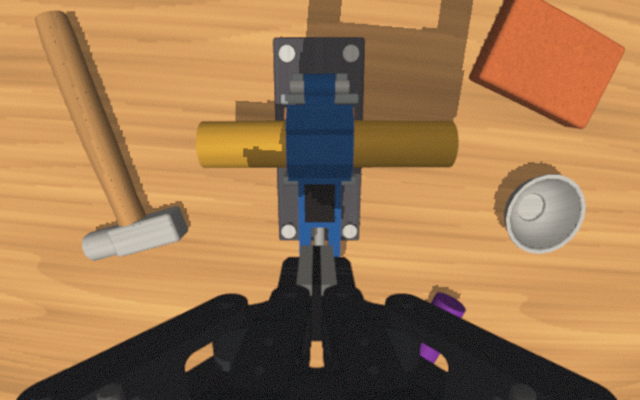

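View pics/s11.png

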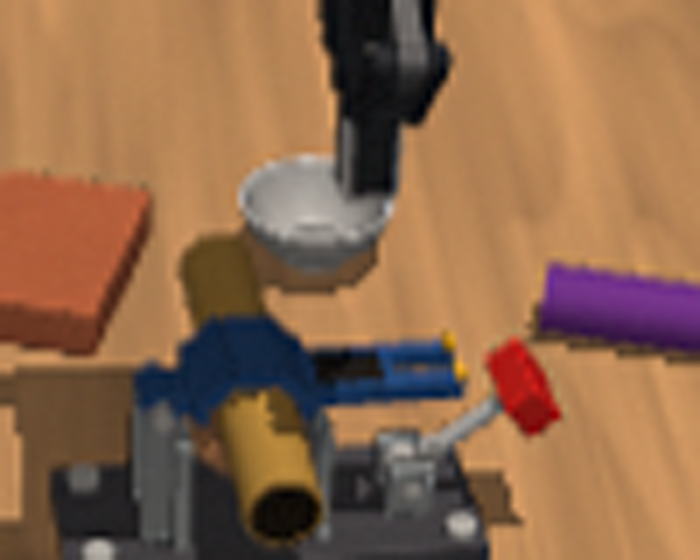

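```bash
python3 - <<'E'
from h import *
th=.85; u=np.array([np.sin(th),0,np.cos(th)]); 
for d in (120,): 
  P=C2W(np.array([64,0,25])+d*u); print(P,rel(P,Rt(PSI,th)))
E
```

```text
[734.55715078 110.04801929 104.19797751] (array([0.0395, 0.0009, 0.1152]), array([2.000e-04, 8.522e-01, 3.000e-04]))
```

move_arm --rows '[{"dx":-0.01,"dy":0,"dz":0.025,"wx":0,"wy":0.1,"wz":0},{"dx":-0.01,"dy":0,"dz":0.05,"wx":0,"wy":0.22,"wz":0},{"dx":0.0,"dy":0,"dz":0.08,"wx":0,"wy":0.34,"wz":0},{"dx":0.01,"dy":0.001,"dz":0.105,"wx":0,"wy":0.46,"wz":0},{"dx":0.02,"dy":0.001,"dz":0.115,"wx":0,"wy":0.58,"wz":0},{"dx":0.03,"dy":0.001,"dz":0.115,"wx":0,"wy":0.7,"wz":0},{"dx":0.04,"dy":0.001,"dz":0.115,"wx":0,"wy":0.82,"wz":0},{"dx":0.04,"dy":0.001,"dz":0.115,"wx":0,"wy":0.85,"wz":0},{"dx":0.04,"dy":0.001,"dz":0.115,"wx":0,"wy":0.85,"wz":0}]' --jaw 0.065

```text
time_s: 14.2
position: [707.7, 106.8, 97.7]
eef_rot: [-0.103, 2.36, 0.044]
force: [28.7, 0.8, 10.4]
gripper_width: 64.8
```

```bash
python3 - <<'E'
from h import *
st(); print(robot.state()['joint_pos'].round(3))
c=cam('wrist','w12')
for l in ['bolt_bar','bolt','bolt_pivot','cap_slot']: print(l,[(round(d['score'],2),toC(w(c,d['point'])).round(1).tolist()) for d in pinpoint(l,c)[:3]])
for t in (.7,.8,.9,1.0):
  u=np.array([np.sin(t),0,np.cos(t)]);v=np.array([np.cos(t),0,-np.sin(t)]);p=np.array([64,0,25])
  print(t,proj(c,C2W([p+65*u+[0,s,0]+a*v for s in(-18,18) for a in(-10,10)])).round(0).tolist())
c2=cam('side'); cv2.imwrite('pics/s12.png',cv2.resize(c2['color'][140:220,300:400,::-1],None,fx=7,fy=7,interpolation=cv2.INTER_CUBIC))
E
```

```text
t 14.2 C [127.1  -0.9  97.7] F [28.7 -1.7 10.4] w 64.8
[ 0.052  1.436  0.088 -0.037  2.409 -1.624]
bolt_bar [(0.86, [106.9, -0.9, 61.9])]
bolt [(0.58, [60.5, -0.2, 30.1])]
bolt_pivot [(0.86, [67.1, -1.4, 26.3]), (0.8, [-189.5, 189.2, 34.5]), (0.69, [-36.3, -3.9, 72.4])]
cap_slot [(0.96, [61.0, 0.7, 79.7])]
0.7 [[285.0, 215.0], [286.0, 250.0], [351.0, 215.0], [351.0, 250.0]]
0.8 [[285.0, 227.0], [286.0, 260.0], [351.0, 227.0], [350.0, 260.0]]
0.9 [[286.0, 238.0], [287.0, 269.0], [351.0, 238.0], [350.0, 269.0]]
1.0 [[286.0, 249.0], [287.0, 278.0], [351.0, 249.0], [349.0, 278.0]]
```

View pics/w12.png

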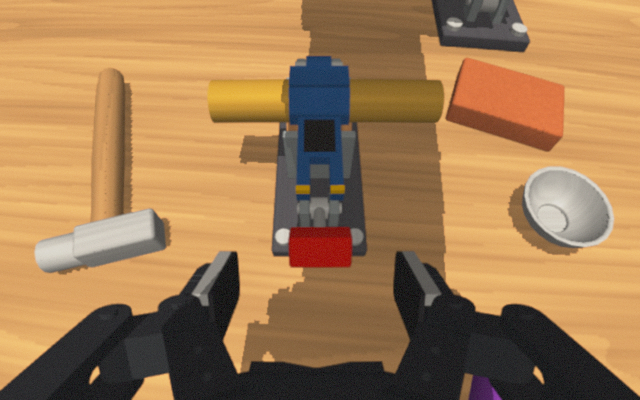

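View pics/s12.png

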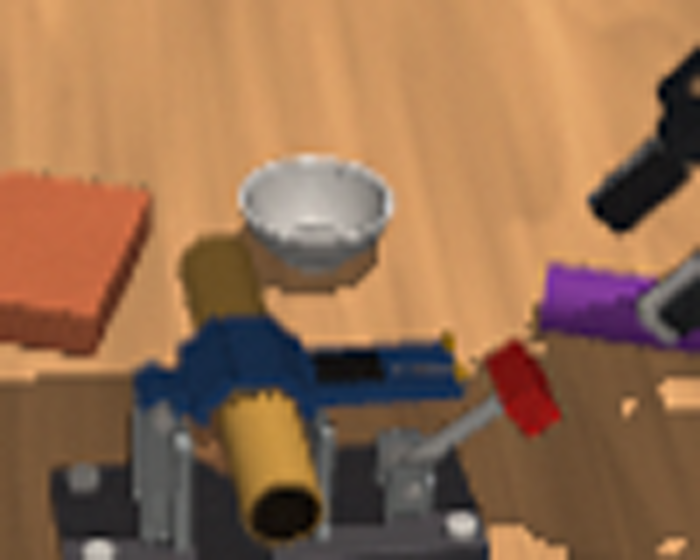

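```bash
python3 - <<'E'
from h import *
c=camera('wrist'); c['W']=np.array(c['tool_from_camera'])
for x in (11,0,-10,-15,-20,-25,-30,-35): print(x,[proj(c,[[x,y,z]]).round(0).tolist()[0] for y,z in((-32.5,-11),(32.5,-11),(32.5,11))])
s=robot.state(); print(s['force'],s['qd'].round(3),s['joint_pos'].round(4))
th=.4; b=np.array([106.9,0,62]); u=np.array([np.sin(th),0,np.cos(th)])
P=C2W(b+60*u); print(P,rel(P,Rt(PSI,th)))
E
```

```text
11 [[250.0, 223.0], [384.0, 223.0], [381.0, 265.0]]
0 [[246.0, 231.0], [388.0, 231.0], [385.0, 275.0]]
-10 [[242.0, 239.0], [392.0, 240.0], [389.0, 285.0]]
-15 [[239.0, 244.0], [395.0, 244.0], [391.0, 291.0]]
-20 [[237.0, 249.0], [397.0, 249.0], [394.0, 297.0]]
-25 [[234.0, 254.0], [400.0, 254.0], [396.0, 303.0]]
-30 [[231.0, 259.0], [403.0, 259.0], [399.0, 310.0]]
-35 [[228.0, 265.0], [406.0, 265.0], [402.0, 317.0]]
[0.22256634 0.06973607 1.11407323] [-0.    -0.02   0.001 -0.001  0.007 -0.001] [ 0.0519  1.4223  0.0882 -0.0367  2.4023 -1.6239]
[710.76103948 107.94853924 117.26365964] (array([-0.0075,  0.0009, -0.009 ]), array([ 1.000e-04, -3.718e-01, -5.000e-04]))
```

```bash
python3 - <<'E'
from h import *
th=.55; b=np.array([106.9,0.5,62]); u=np.array([np.sin(th),0,np.cos(th)])
for k in (24,-26):
  P=C2W(b+k*u); print(P,rel(P,Rt(PSI,th)))
E
```

```text
[699.93835957 107.49561958  82.46058853] (array([0.025 , 0.0014, 0.0075]), array([ 1.000e-04, -2.218e-01, -5.000e-04]))
[673.90512508 105.19876293  39.83436243] (array([0.0737, 0.0014, 0.0185]), array([ 1.000e-04, -2.218e-01, -5.000e-04]))
```

move_arm --rows '[{"dx":0.0,"dy":0.001,"dz":0.0,"wx":0,"wy":-0.08,"wz":0},{"dx":0.01,"dy":0.0015,"dz":0.004,"wx":0,"wy":-0.16,"wz":0},{"dx":0.02,"dy":0.0015,"dz":0.0075,"wx":0,"wy":-0.222,"wz":0},{"dx":0.025,"dy":0.0015,"dz":0.0075,"wx":0,"wy":-0.222,"wz":0},{"dx":0.025,"dy":0.0015,"dz":0.0075,"wx":0,"wy":-0.222,"wz":0},{"dx":0.025,"dy":0.0015,"dz":0.0075,"wx":0,"wy":-0.222,"wz":0}]'

```text
time_s: 15.05
position: [699.8, 107.7, 83.7]
eef_rot: [-0.093, 2.12, 0.053]
force: [0.0, 0.1, 0.1]
gripper_width: 65.0
```

```bash
python3 - <<'E'
from h import *
st(); s=robot.state(); print(s['joint_pos'].round(3),s['qd'].round(2))
c=cam('wrist','w13')
for l in ['bolt_bar','bolt_pivot']: print(l,[(round(d['score'],2),toC(w(c,d['point'])).round(1).tolist()) for d in pinpoint(l,c)[:3]])
for t in (.8,.85,.9):
  u=np.array([np.sin(t),0,np.cos(t)]);v=np.array([np.cos(t),0,-np.sin(t)]);p=np.array([64,0,25])
  print(t,proj(c,C2W([p+h*u+[0,s,0]+a*v for s in(-18,18) for a,h in((-10,49),(-10,65),(10,65))])).round(0).tolist())
T=toolT(); print(R.from_matrix(Rt(PSI,0).T@T[:3,:3]).as_rotvec())
E
```

```text
t 15.05 C [119.3   0.7  83.7] F [0.  0.1 0.1] w 65.0
[ 0.051  1.034  0.706 -0.021  1.952 -1.61 ] [-0.    0.06 -0.08 -0.    0.02  0.  ]
bolt_bar [(0.66, [106.6, -0.4, 60.0])]
bolt_pivot [(0.93, [66.6, -1.4, 24.9])]
0.8 [[282.0, 207.0], [279.0, 223.0], [281.0, 255.0], [349.0, 207.0], [352.0, 223.0], [350.0, 255.0]]
0.85 [[282.0, 211.0], [279.0, 229.0], [281.0, 259.0], [349.0, 211.0], [352.0, 229.0], [349.0, 260.0]]
0.9 [[282.0, 215.0], [279.0, 235.0], [282.0, 263.0], [349.0, 215.0], [351.0, 235.0], [349.0, 263.0]]
[3.32025202e-04 5.53479905e-01 5.88706029e-04]
```

View pics/w13.png

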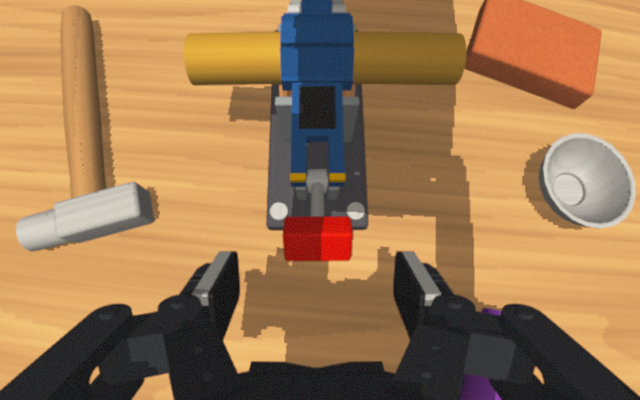

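move_arm --rows '[{"dx":0.01,"dy":0.001,"dz":0.001,"wx":0,"wy":0,"wz":0},{"dx":0.022,"dy":0.001,"dz":0.001,"wx":0,"wy":0,"wz":0},{"dx":0.034,"dy":0.001,"dz":0.001,"wx":0,"wy":0,"wz":0},{"dx":0.044,"dy":0.001,"dz":0.001,"wx":0,"wy":0,"wz":0},{"dx":0.05,"dy":0.001,"dz":0.001,"wx":0,"wy":0,"wz":0},{"dx":0.05,"dy":0.001,"dz":0.001,"wx":0,"wy":0,"wz":0}]'

```text
time_s: 15.7
position: [671.8, 106.1, 33.4]
eef_rot: [-0.093, 2.13, 0.052]
force: [-0.9, 0.5, 0.0]
gripper_width: 64.8
```

```bash
python3 - <<'E'
from h import *
st()
c=cam('wrist','w14')
c2=cam('side'); cv2.imwrite('pics/s14.png',cv2.resize(c2['color'][140:220,300:400,::-1],None,fx=7,fy=7,interpolation=cv2.INTER_CUBIC))
E
```

```text
t 15.7 C [91.3  1.6 33.4] F [-0.8  0.6  0. ] w 64.8
```

View pics/w14.png

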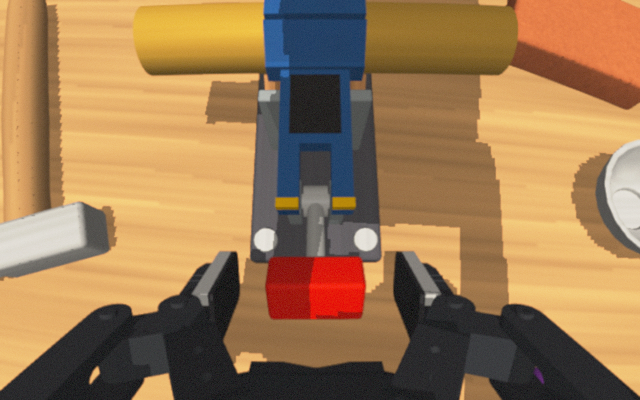

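View pics/s14.png

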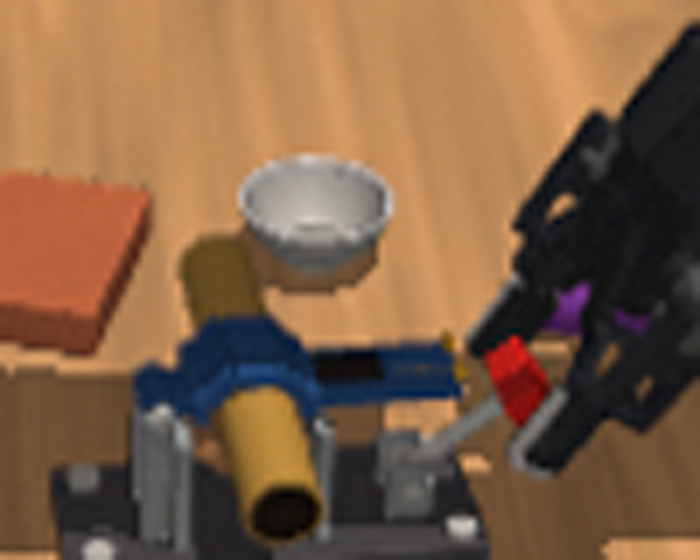

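move_arm --rows '[{"dx":0,"dy":0,"dz":0,"wx":0,"wy":0,"wz":0},{"dx":0,"dy":0,"dz":0,"wx":0,"wy":0,"wz":0},{"dx":0,"dy":0,"dz":0,"wx":0,"wy":0,"wz":0},{"dx":0,"dy":0,"dz":0,"wx":0,"wy":0,"wz":0},{"dx":0,"dy":0,"dz":0,"wx":0,"wy":0,"wz":0}]' --jaw 0.025 --squeeze 35

```text
time_s: 16.22
position: [672.9, 106.1, 35.9]
eef_rot: [-0.093, 2.126, 0.052]
force: [2.2, -0.2, 2.3]
gripper_width: 35.4
```

```bash
python3 - <<'E'
from h import *
st()
c=cam('wrist','w15')
T=toolT(); a=R.from_matrix(Rt(PSI,0).T@T[:3,:3]).as_rotvec(); print(a)
E
```

```text
t 16.22 C [92.4  1.5 35.9] F [ 2.2 -0.4  2.3] w 35.4
[2.81737462e-04 5.56704367e-01 6.48826755e-04]
```

View pics/w15.png

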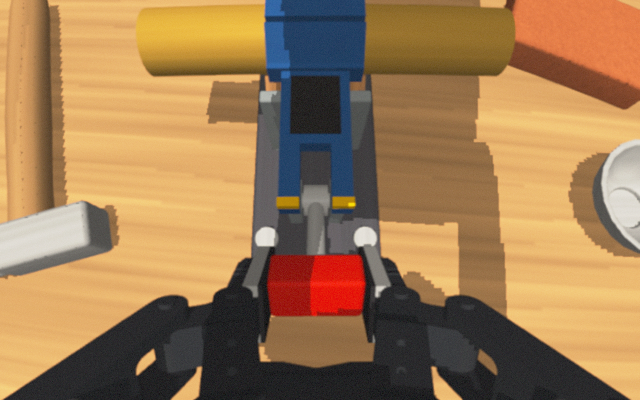

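move_arm --rows '[{"dx":-0.0028,"dy":0,"dz":0.0009,"wx":0,"wy":0,"wz":0},{"dx":-0.0056,"dy":0,"dz":0.0018,"wx":0,"wy":0,"wz":0},{"dx":-0.0084,"dy":0,"dz":0.0027,"wx":0,"wy":0,"wz":0},{"dx":-0.0112,"dy":0,"dz":0.0036,"wx":0,"wy":0,"wz":0},{"dx":-0.014,"dy":0,"dz":0.0045,"wx":0,"wy":0,"wz":0},{"dx":-0.0167,"dy":0,"dz":0.0054,"wx":0,"wy":0,"wz":0},{"dx":-0.0167,"dy":0,"dz":0.0054,"wx":0,"wy":0,"wz":0}]'

```text
time_s: 16.85
position: [685.8, 107.3, 46.3]
eef_rot: [-0.093, 2.128, 0.052]
force: [-1.3, -0.9, -2.9]
gripper_width: 35.4
```

```bash
python3 - <<'E'
from h import *
st()
c=cam('wrist','w16')
c2=cam('side'); cv2.imwrite('pics/s16.png',cv2.resize(c2['color'][140:220,300:400,::-1],None,fx=7,fy=7,interpolation=cv2.INTER_CUBIC))
T=toolT(); a=R.from_matrix(Rt(PSI,0).T@T[:3,:3]).as_rotvec(); print(a)
for t in (.8,.85,.9):
 for e in (15,17,19):
  u=np.array([np.sin(t),0,np.cos(t)]);v=np.array([np.cos(t),0,-np.sin(t)]);p=np.array([64,0,25])
  print(t,e,proj(c,C2W([p+(h+e)*u+[0,s,0]+a*v for s in(-18,18) for a,h in((-10,49),(-10,65),(10,65))])).round(0).tolist())
E
```

```text
t 16.85 C [105.3   1.6  46.3] F [-1.4 -0.8 -2.9] w 35.4
[1.46071495e-04 5.59038500e-01 7.73788649e-04]
0.8 15 [[266.0, 236.0], [261.0, 263.0], [265.0, 304.0], [360.0, 236.0], [364.0, 263.0], [361.0, 304.0]]
0.8 17 [[266.0, 239.0], [260.0, 266.0], [264.0, 308.0], [360.0, 239.0], [365.0, 266.0], [361.0, 308.0]]
0.8 19 [[265.0, 242.0], [259.0, 270.0], [264.0, 312.0], [361.0, 242.0], [366.0, 270.0], [362.0, 312.0]]
0.85 15 [[267.0, 243.0], [261.0, 272.0], [266.0, 310.0], [359.0, 244.0], [364.0, 272.0], [360.0, 311.0]]
0.85 17 [[266.0, 247.0], [261.0, 276.0], [265.0, 315.0], [360.0, 247.0], [364.0, 276.0], [360.0, 315.0]]
0.85 19 [[265.0, 250.0], [260.0, 280.0], [265.0, 319.0], [360.0, 250.0], [365.0, 281.0], [361.0, 319.0]]
0.9 15 [[267.0, 251.0], [262.0, 281.0], [267.0, 316.0], [359.0, 251.0], [363.0, 281.0], [359.0, 316.0]]
0.9 17 [[267.0, 254.0], [262.0, 286.0], [266.0, 320.0], [359.0, 254.0], [364.0, 286.0], [359.0, 320.0]]
0.9 19 [[266.0, 258.0], [261.0, 290.0], [266.0, 325.0], [360.0, 258.0], [364.0, 290.0], [360.0, 325.0]]
```

View pics/w16.png

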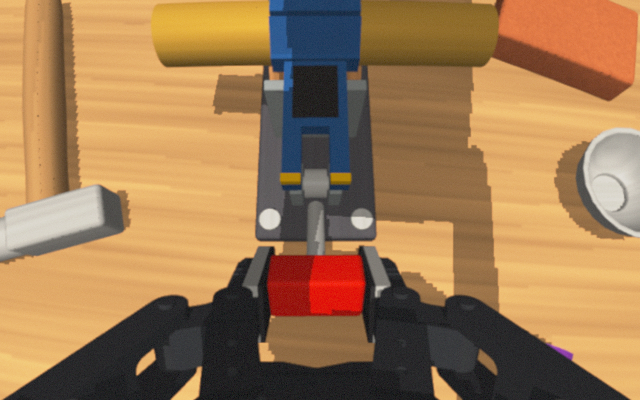

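View pics/s16.png

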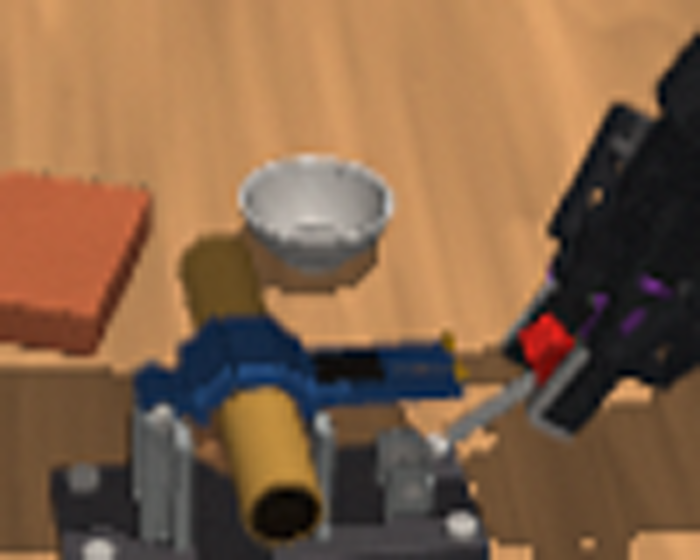

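```bash
cat > arc.py <<'E'
from h import *
def arc(th0,ths,de=0):
    T=toolT(); p=toC(T[:3,3]); a=R.from_matrix(Rt(PSI,0).T@T[:3,:3]).as_rotvec()[1]
    x,z=p[0]-64,p[2]-25; u=np.array([np.sin(a),np.cos(a)]);v=np.array([np.cos(a),-np.sin(a)])
    for t in ths:
        al=th0-t; q=np.array([x*np.cos(al)-z*np.sin(al),x*np.sin(al)+z*np.cos(al)])-[x,z]
        print(round(t,3),'dx',round(-q@u/1000,4),'dz',round(q@v/1000,4),'wy',round(-al,3))
E
python3 - <<'E'
from arc import *
st(); arc(.87,[.82,.75,.68,.61,.54,.47,.40,.33,.26,.20])
E
```

```text
t 16.95 C [105.    1.6  46. ] F [-0.6 -1.7 -4.3] w 35.5
0.82 dx -0.0011 dz -0.002 wy -0.05
0.75 dx -0.0025 dz -0.0049 wy -0.12
0.68 dx -0.0037 dz -0.0079 wy -0.19
0.61 dx -0.0047 dz -0.011 wy -0.26
0.54 dx -0.0055 dz -0.0141 wy -0.33
0.47 dx -0.0061 dz -0.0173 wy -0.4
0.4 dx -0.0064 dz -0.0205 wy -0.47
0.33 dx -0.0065 dz -0.0237 wy -0.54
0.26 dx -0.0064 dz -0.0269 wy -0.61
0.2 dx -0.0061 dz -0.0297 wy -0.67
```

move_arm --rows '[{"dx":-0.0017,"dy":0,"dz":-0.002,"wx":0,"wy":-0.05,"wz":0},{"dx":-0.0031,"dy":0,"dz":-0.0049,"wx":0,"wy":-0.12,"wz":0},{"dx":-0.0043,"dy":0,"dz":-0.0079,"wx":0,"wy":-0.19,"wz":0},{"dx":-0.0053,"dy":0,"dz":-0.011,"wx":0,"wy":-0.26,"wz":0},{"dx":-0.0061,"dy":0,"dz":-0.0141,"wx":0,"wy":-0.33,"wz":0},{"dx":-0.0061,"dy":0,"dz":-0.0141,"wx":0,"wy":-0.33,"wz":0}]'

```text
time_s: 17.45
position: [674.6, 106.4, 59.6]
eef_rot: [-0.079, 1.797, 0.063]
force: [0.0, -2.1, -5.5]
gripper_width: 35.4
```

```bash
python3 - <<'E'
from arc import *
st()
T=toolT(); print(R.from_matrix(Rt(PSI,0).T@T[:3,:3]).as_rotvec())
c=cam('wrist','w17')
c2=cam('side'); cv2.imwrite('pics/s17.png',cv2.resize(c2['color'][140:220,300:400,::-1],None,fx=7,fy=7,interpolation=cv2.INTER_CUBIC))
for t in (.5,.55,.6):
 for e in (15,17,19):
  u=np.array([np.sin(t),0,np.cos(t)]);v=np.array([np.cos(t),0,-np.sin(t)]);p=np.array([64,0,25])
  print(t,e,proj(c,C2W([p+(h+e)*u+[0,s,0]+a*v for s in(-18,) for a,h in((-10,49),(-10,65),(10,65))])).round(0).tolist())
arc(.54,[.49,.43,.37,.31,.25,.19,.13,.07,.03])
E
```

```text
t 17.45 C [94.1  1.6 59.6] F [-0.2 -2.1 -5.5] w 35.4
[-1.40643651e-04  2.27366646e-01  1.53066243e-04]
0.5 15 [[267.0, 245.0], [261.0, 274.0], [266.0, 312.0]]
0.5 17 [[266.0, 249.0], [261.0, 278.0], [265.0, 317.0]]
0.5 19 [[265.0, 252.0], [260.0, 282.0], [264.0, 321.0]]
0.55 15 [[267.0, 253.0], [262.0, 283.0], [267.0, 318.0]]
0.55 17 [[266.0, 256.0], [261.0, 287.0], [266.0, 322.0]]
0.55 19 [[266.0, 260.0], [261.0, 291.0], [265.0, 327.0]]
0.6 15 [[267.0, 259.0], [263.0, 291.0], [268.0, 323.0]]
0.6 17 [[267.0, 263.0], [262.0, 296.0], [267.0, 328.0]]
0.6 19 [[266.0, 267.0], [262.0, 300.0], [266.0, 332.0]]
0.49 dx -0.0011 dz -0.0021 wy -0.05
0.43 dx -0.0022 dz -0.0047 wy -0.11
0.37 dx -0.0032 dz -0.0073 wy -0.17
0.31 dx -0.0041 dz -0.01 wy -0.23
0.25 dx -0.0048 dz -0.0127 wy -0.29
0.19 dx -0.0053 dz -0.0155 wy -0.35
0.13 dx -0.0056 dz -0.0183 wy -0.41
0.07 dx -0.0058 dz -0.0211 wy -0.47
0.03 dx -0.0058 dz -0.023 wy -0.51
```

View pics/w17.png

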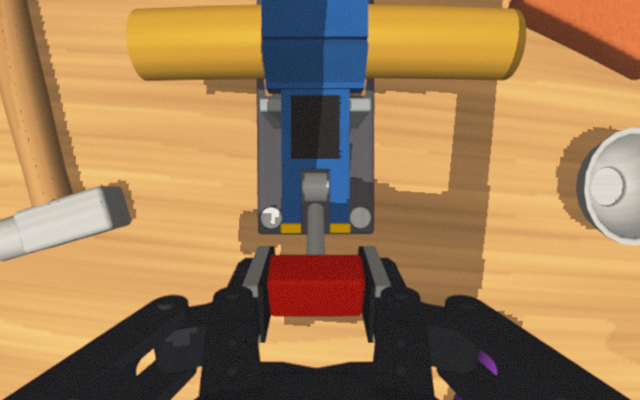

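View pics/s17.png

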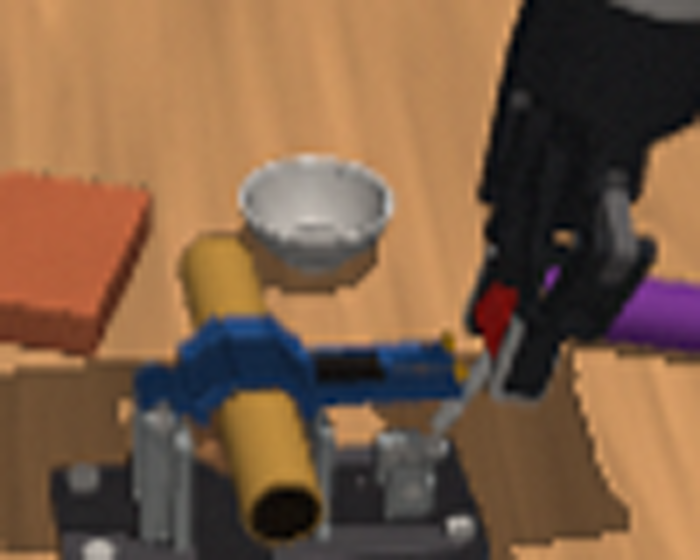

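move_arm --rows '[{"dx":-0.0013,"dy":-0.0003,"dz":-0.0021,"wx":0,"wy":-0.05,"wz":0},{"dx":-0.0025,"dy":-0.0005,"dz":-0.0047,"wx":0,"wy":-0.11,"wz":0},{"dx":-0.0036,"dy":-0.0005,"dz":-0.0073,"wx":0,"wy":-0.17,"wz":0},{"dx":-0.0045,"dy":-0.0005,"dz":-0.01,"wx":0,"wy":-0.23,"wz":0}]'

```text
time_s: 17.88
position: [667.9, 105.6, 65.1]
eef_rot: [-0.068, 1.571, 0.07]
force: [-2.1, -1.3, -2.3]
gripper_width: 35.3
```

```bash
python3 - <<'E'
from arc import *
st()
T=toolT(); print(R.from_matrix(Rt(PSI,0).T@T[:3,:3]).as_rotvec())
c=cam('wrist','w18')
c2=cam('side'); cv2.imwrite('pics/s18.png',cv2.resize(c2['color'][140:220,300:400,::-1],None,fx=7,fy=7,interpolation=cv2.INTER_CUBIC))
for t in (.25,.3,.35):
 for e in (15,17,19):
  u=np.array([np.sin(t),0,np.cos(t)]);v=np.array([np.cos(t),0,-np.sin(t)]);p=np.array([64,0,25])
  print(t,e,proj(c,C2W([p+(h+e)*u+[0,s,0]+a*v for s in(-18,) for a,h in((-10,49),(-10,65),(10,65))])).round(0).tolist())
arc(.31,[.25,.19,.13,.07,.03])
E
```

```text
t 17.88 C [87.3  1.4 65.1] F [-2.2 -1.2 -2.3] w 35.3
[0.00037156 0.00099919 0.00138135]
0.25 15 [[266.0, 238.0], [261.0, 265.0], [265.0, 306.0]]
0.25 17 [[266.0, 241.0], [260.0, 269.0], [265.0, 310.0]]
0.25 19 [[265.0, 244.0], [260.0, 273.0], [264.0, 314.0]]
0.3 15 [[267.0, 245.0], [262.0, 275.0], [266.0, 312.0]]
0.3 17 [[266.0, 249.0], [261.0, 279.0], [266.0, 316.0]]
0.3 19 [[266.0, 252.0], [260.0, 283.0], [265.0, 321.0]]
0.35 15 [[267.0, 252.0], [263.0, 284.0], [267.0, 318.0]]
0.35 17 [[267.0, 256.0], [262.0, 288.0], [267.0, 322.0]]
0.35 19 [[266.0, 260.0], [261.0, 292.0], [266.0, 326.0]]
0.25 dx -0.0013 dz -0.0024 wy -0.06
0.19 dx -0.0024 dz -0.005 wy -0.12
0.13 dx -0.0033 dz -0.0075 wy -0.18
0.07 dx -0.0041 dz -0.0102 wy -0.24
0.03 dx -0.0046 dz -0.0119 wy -0.28
```

View pics/w18.png

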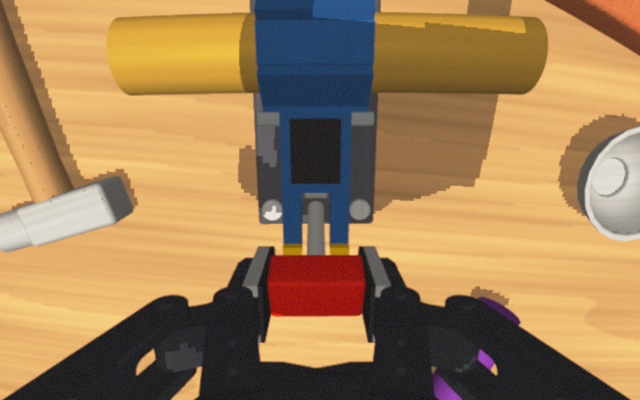

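View pics/s18.png

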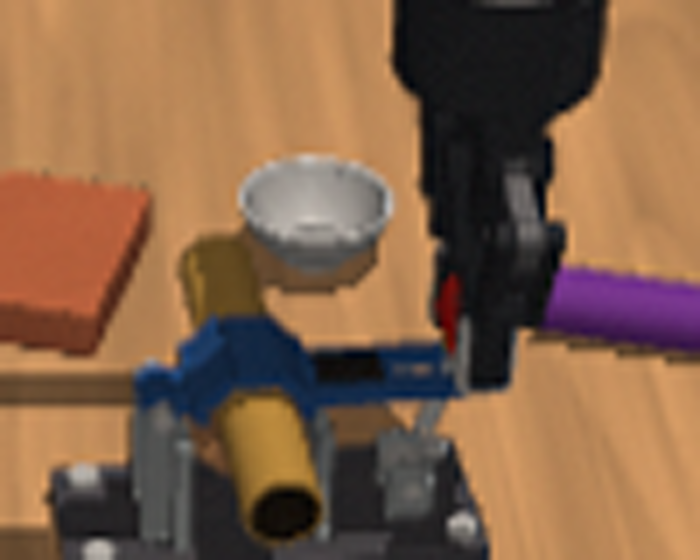

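move_arm --rows '[{"dx":-0.0017,"dy":0,"dz":-0.0024,"wx":0,"wy":-0.06,"wz":0},{"dx":-0.0029,"dy":0,"dz":-0.005,"wx":0,"wy":-0.12,"wz":0},{"dx":-0.0038,"dy":0,"dz":-0.0075,"wx":0,"wy":-0.18,"wz":0}]'

```text
time_s: 18.23
position: [661.0, 104.9, 69.1]
eef_rot: [-0.06, 1.391, 0.074]
force: [-2.0, -1.3, -3.5]
gripper_width: 35.3
```

move_arm --rows '[{"dx":-0.0002,"dy":0,"dz":-0.0026,"wx":0,"wy":-0.06,"wz":0},{"dx":-0.0002,"dy":0,"dz":-0.0043,"wx":0,"wy":-0.1,"wz":0},{"dx":-0.0002,"dy":0,"dz":-0.0043,"wx":0,"wy":-0.1,"wz":0}]'

```text
time_s: 18.48
position: [655.5, 104.4, 67.8]
eef_rot: [-0.056, 1.292, 0.076]
force: [0.1, 0.4, -3.4]
gripper_width: 35.3
```

```bash
python3 - <<'E'
from arc import *
st()
T=toolT(); print(R.from_matrix(Rt(PSI,0).T@T[:3,:3]).as_rotvec())
c=cam('wrist','w19')
c2=cam('side'); cv2.imwrite('pics/s19.png',cv2.resize(c2['color'][140:220,300:400,::-1],None,fx=7,fy=7,interpolation=cv2.INTER_CUBIC))
E
```

```text
t 18.48 C [74.9  1.3 67.8] F [ 0.2  0.4 -3.4] w 35.3
[ 0.00033735 -0.27759038  0.00109161]
```

View pics/w19.png

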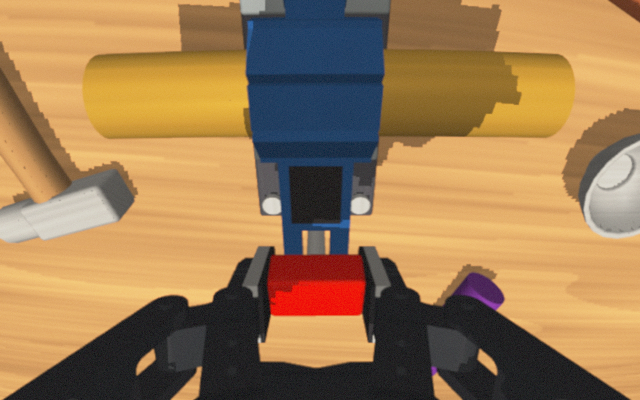

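View pics/s19.png

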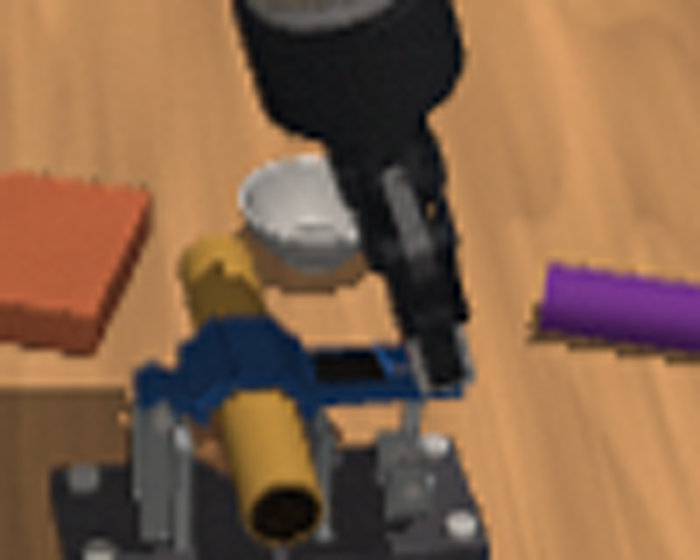

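```bash
python3 - <<'E'
from arc import *
st()
arc(.035,[.0])
T=toolT(); p=np.cos(-.2776); 
c=cam('wrist')
for t in (-.05,0,.05,.1):
 for e in (12,15,18):
  u=np.array([np.sin(t),0,np.cos(t)]);v=np.array([np.cos(t),0,-np.sin(t)]);p=np.array([64,0,25])
  print(t,e,proj(c,C2W([p+(h+e)*u+[0,s,0]+a*v for s in(-18,) for a,h in((-10,49),(-10,65),(10,65))])).round(0).tolist())
for phi in (-2,0,2): print(phi,proj(c,capP([[60,0,8],[88,0,8],[90,0,8],[116,14,8]],phi)).round(0).tolist())
a=c['color'][130:340,210:430,::-1]; cv2.imwrite('pics/w19z.png',cv2.resize(a,None,fx=3,fy=3,interpolation=cv2.INTER_CUBIC))
E
```

```text
t 18.58 C [75.7  1.3 68.6] F [-3.6 -0.9 -3.7] w 35.4
0.0 dx -0.0008 dz -0.0014 wy -0.035
-0.05 12 [[267.0, 232.0], [262.0, 257.0], [266.0, 300.0]]
-0.05 15 [[266.0, 236.0], [260.0, 263.0], [265.0, 306.0]]
-0.05 18 [[265.0, 241.0], [259.0, 268.0], [264.0, 312.0]]
0 12 [[267.0, 239.0], [262.0, 267.0], [267.0, 306.0]]
0 15 [[266.0, 244.0], [261.0, 273.0], [266.0, 312.0]]
0 18 [[266.0, 249.0], [260.0, 279.0], [265.0, 318.0]]
0.05 12 [[268.0, 246.0], [263.0, 276.0], [267.0, 312.0]]
0.05 15 [[267.0, 251.0], [262.0, 282.0], [267.0, 318.0]]
0.05 18 [[266.0, 257.0], [261.0, 288.0], [266.0, 324.0]]
0.1 12 [[268.0, 253.0], [264.0, 284.0], [268.0, 317.0]]
0.1 15 [[267.0, 258.0], [263.0, 291.0], [268.0, 323.0]]
0.1 18 [[267.0, 264.0], [262.0, 297.0], [267.0, 330.0]]
-2 [[313.0, 163.0], [314.0, 223.0], [314.0, 227.0], [344.0, 272.0]]
0 [[313.0, 165.0], [313.0, 227.0], [313.0, 231.0], [345.0, 278.0]]
2 [[313.0, 167.0], [313.0, 231.0], [313.0, 235.0], [345.0, 283.0]]
```

View pics/w19z.png

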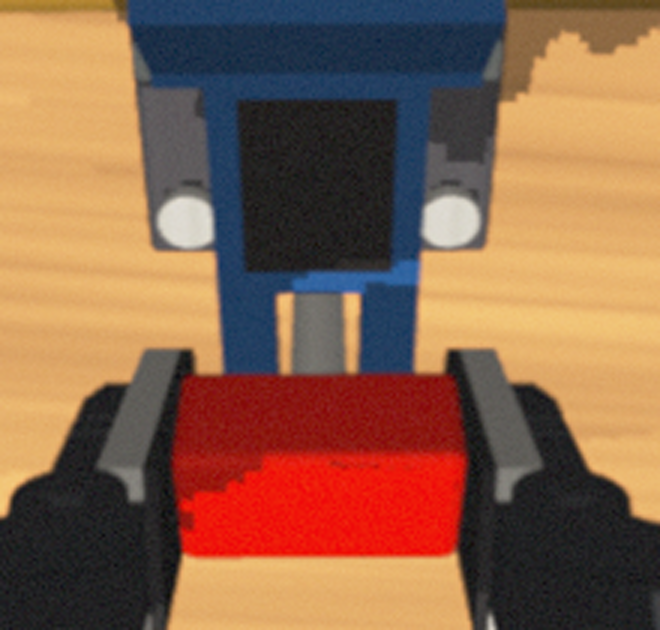

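move_arm --rows '[{"dx":-0.0005,"dy":0,"dz":-0.0008,"wx":0,"wy":-0.02,"wz":0},{"dx":-0.0009,"dy":0,"dz":-0.0016,"wx":0,"wy":-0.04,"wz":0},{"dx":-0.0009,"dy":0,"dz":-0.0016,"wx":0,"wy":-0.04,"wz":0}]'

```text
time_s: 18.88
position: [654.6, 104.3, 68.7]
eef_rot: [-0.054, 1.251, 0.077]
force: [-2.6, -0.2, -2.7]
gripper_width: 35.1
```

move_arm --rows '[{"dx":0.0019,"dy":0,"dz":-0.0006,"wx":0,"wy":0,"wz":0},{"dx":0.0038,"dy":0,"dz":-0.0013,"wx":0,"wy":0,"wz":0},{"dx":0.0057,"dy":0,"dz":-0.0019,"wx":0,"wy":0,"wz":0},{"dx":0.0057,"dy":0,"dz":-0.0019,"wx":0,"wy":0,"wz":0}]'

```text
time_s: 19.22
position: [654.6, 104.3, 62.7]
eef_rot: [-0.054, 1.25, 0.076]
force: [-2.8, 0.1, -3.0]
gripper_width: 35.2
```

```bash
python3 - <<'E'
from arc import *
st()
T=toolT(); print(R.from_matrix(Rt(PSI,0).T@T[:3,:3]).as_rotvec())
c=cam('wrist')
for t in (-.05,0,.05,.1):
 for e in (6,9,12):
  u=np.array([np.sin(t),0,np.cos(t)]);v=np.array([np.cos(t),0,-np.sin(t)]);p=np.array([64,0,25])
  print(t,e,proj(c,C2W([p+(h+e)*u+[0,s,0]+a*v for s in(-18,) for a,h in((-10,49),(-10,65),(10,65))])).round(0).tolist())
a=c['color'][130:340,210:430,::-1]; cv2.imwrite('pics/w20z.png',cv2.resize(a,None,fx=3,fy=3,interpolation=cv2.INTER_CUBIC))
c2=cam('side'); cv2.imwrite('pics/s20.png',cv2.resize(c2['color'][140:220,300:400,::-1],None,fx=7,fy=7,interpolation=cv2.INTER_CUBIC))
E
```

```text
t 19.22 C [74.   1.3 62.7] F [-2.8  0.4 -3. ] w 35.2
[ 0.00050713 -0.31993543  0.00088916]
-0.05 6 [[267.0, 239.0], [262.0, 267.0], [266.0, 306.0]]
-0.05 9 [[266.0, 244.0], [261.0, 273.0], [266.0, 312.0]]
-0.05 12 [[266.0, 249.0], [260.0, 279.0], [265.0, 319.0]]
0 6 [[268.0, 245.0], [263.0, 275.0], [267.0, 311.0]]
0 9 [[267.0, 251.0], [262.0, 281.0], [267.0, 318.0]]
0 12 [[266.0, 256.0], [261.0, 288.0], [266.0, 324.0]]
0.05 6 [[268.0, 251.0], [264.0, 283.0], [268.0, 316.0]]
0.05 9 [[267.0, 257.0], [263.0, 289.0], [267.0, 322.0]]
0.05 12 [[267.0, 263.0], [262.0, 296.0], [267.0, 329.0]]
0.1 6 [[269.0, 257.0], [264.0, 290.0], [269.0, 320.0]]
0.1 9 [[268.0, 263.0], [263.0, 297.0], [268.0, 327.0]]
0.1 12 [[267.0, 269.0], [263.0, 304.0], [268.0, 333.0]]
```

View pics/w20z.png

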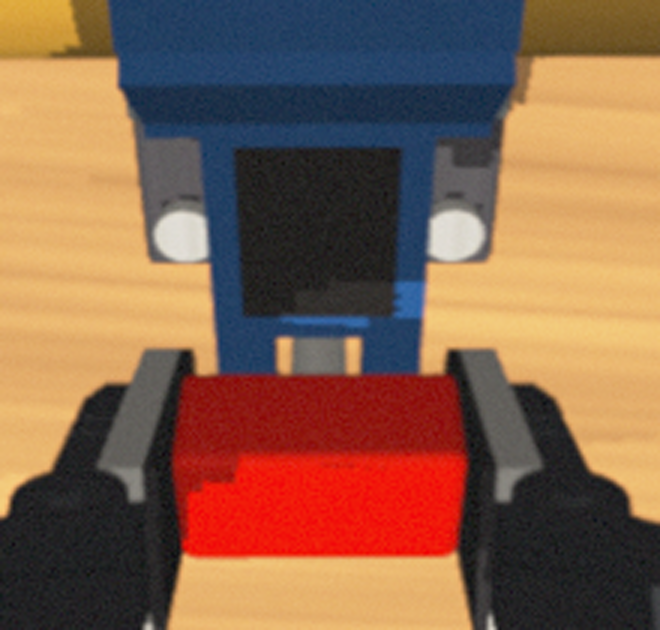

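View pics/s20.png

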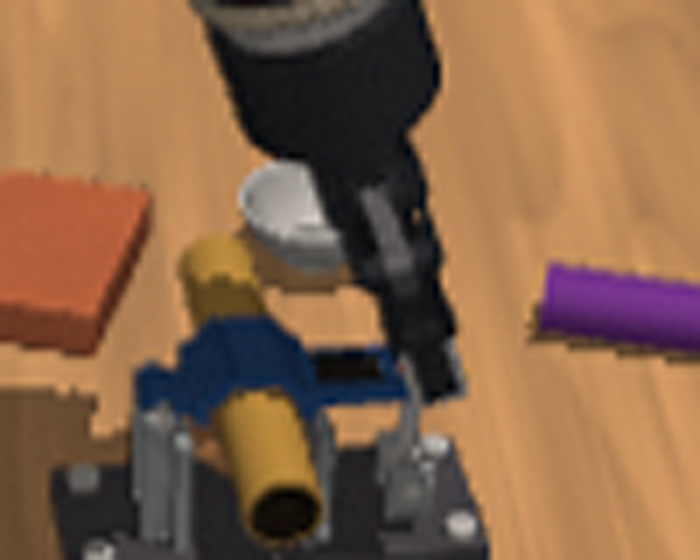

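move_arm --rows '[{"dx":0.0014,"dy":0,"dz":-0.0005,"wx":0,"wy":0,"wz":0},{"dx":0.0028,"dy":0,"dz":-0.0009,"wx":0,"wy":0,"wz":0}]'

```text
time_s: 19.48
position: [654.6, 104.2, 60.4]
eef_rot: [-0.054, 1.249, 0.076]
force: [-3.9, 0.6, -2.9]
gripper_width: 35.1
```

move_arm --rows '[{"dx":0.0009,"dy":0,"dz":-0.0003,"wx":0,"wy":0,"wz":0},{"dx":0.0019,"dy":0,"dz":-0.0006,"wx":0,"wy":0,"wz":0}]'

```text
time_s: 19.65
position: [654.5, 104.2, 58.2]
eef_rot: [-0.054, 1.249, 0.076]
force: [-4.1, 0.6, -2.0]
gripper_width: 35.5
```

move_arm --rows '[{"dx":0.0009,"dy":0,"dz":-0.0003,"wx":0,"wy":0,"wz":0}]'

```text
time_s: 19.73
position: [654.5, 104.2, 57.3]
eef_rot: [-0.054, 1.249, 0.076]
force: [-3.7, 0.4, -2.1]
gripper_width: 35.4
```

move_arm --rows '[{"dx":0.0007,"dy":0,"dz":-0.0002,"wx":0,"wy":0,"wz":0}]'

```text
time_s: 19.82
position: [654.5, 104.2, 56.8]
eef_rot: [-0.054, 1.249, 0.076]
force: [-7.5, -0.2, 4.5]
gripper_width: 35.0
```

move_arm --rows '[{"dx":0.0007,"dy":0,"dz":-0.0002,"wx":0,"wy":0,"wz":0}]'

```text
time_s: 19.9
position: [654.6, 104.2, 56.5]
eef_rot: [-0.054, 1.249, 0.077]
force: [-11.6, -0.7, 6.6]
gripper_width: 35.4
```

```bash
python3 - <<'E'
from arc import *
st()
c=cam('wrist')
for t in (-.05,0,.05):
 for e in (0,2,4):
  u=np.array([np.sin(t),0,np.cos(t)]);v=np.array([np.cos(t),0,-np.sin(t)]);p=np.array([64,0,25])
  print(t,e,proj(c,C2W([p+(h+e)*u+[0,s,0]+a*v for s in(-18,) for a,h in((-10,49),(-10,65),(10,65))])).round(0).tolist())
a=c['color'][130:340,210:430,::-1]; cv2.imwrite('pics/w21z.png',cv2.resize(a,None,fx=3,fy=3,interpolation=cv2.INTER_CUBIC))
E
```

```text
t 19.9 C [74.   1.2 56.5] F [-11.6   0.3   6.6] w 35.4
-0.05 0 [[267.0, 240.0], [262.0, 268.0], [267.0, 307.0]]
-0.05 2 [[267.0, 243.0], [262.0, 272.0], [266.0, 311.0]]
-0.05 4 [[266.0, 247.0], [261.0, 276.0], [265.0, 315.0]]
0 0 [[268.0, 246.0], [263.0, 276.0], [267.0, 312.0]]
0 2 [[267.0, 249.0], [262.0, 280.0], [267.0, 316.0]]
0 4 [[267.0, 253.0], [262.0, 284.0], [266.0, 320.0]]
0.05 0 [[268.0, 251.0], [264.0, 283.0], [268.0, 316.0]]
0.05 2 [[268.0, 255.0], [263.0, 287.0], [268.0, 320.0]]
0.05 4 [[267.0, 259.0], [262.0, 292.0], [267.0, 325.0]]
```

View pics/w21z.png

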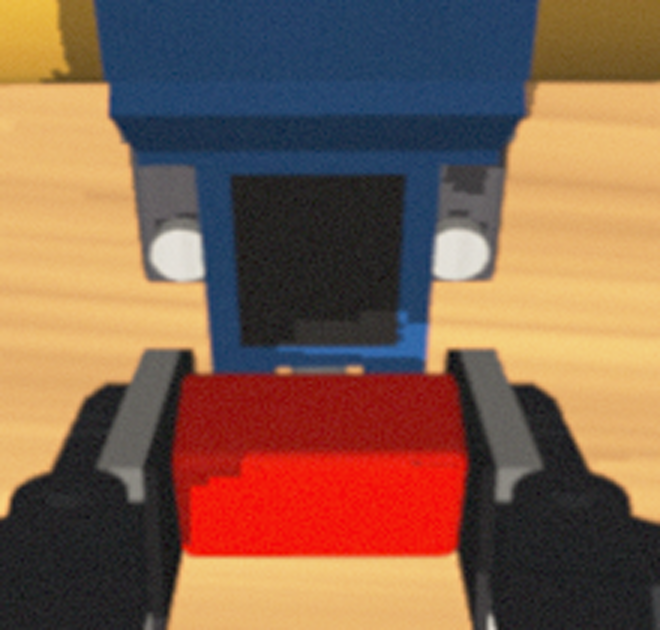

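move_arm --rows '[{"dx":-0.0019,"dy":0,"dz":0.0006,"wx":0,"wy":0,"wz":0},{"dx":-0.0024,"dy":0,"dz":0.0,"wx":0,"wy":-0.025,"wz":0},{"dx":-0.0029,"dy":0,"dz":-0.0007,"wx":0,"wy":-0.05,"wz":0},{"dx":-0.0029,"dy":0,"dz":-0.0007,"wx":0,"wy":-0.05,"wz":0}]'

```text
time_s: 20.28
position: [653.2, 104.0, 58.6]
eef_rot: [-0.052, 1.197, 0.077]
force: [-0.5, 0.7, -2.6]
gripper_width: 35.0
```

```bash
python3 - <<'E'
from arc import *
st()
c=cam('wrist')
a=c['color'][130:340,210:430,::-1]; cv2.imwrite('pics/w22z.png',cv2.resize(a,None,fx=3,fy=3,interpolation=cv2.INTER_CUBIC))
E
```

```text
t 20.28 C [72.6  1.1 58.6] F [-0.5  0.7 -2.6] w 35.0
```

View pics/w22z.png

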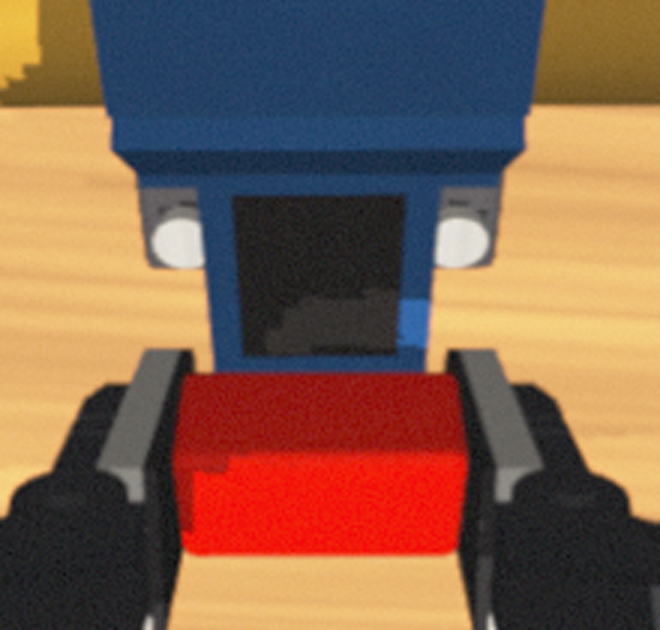

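move_arm --rows '[{"dx":0.0011,"dy":0,"dz":-0.0004,"wx":0,"wy":0,"wz":0}]'

```text
time_s: 20.42
position: [653.6, 104.0, 57.9]
eef_rot: [-0.052, 1.199, 0.077]
force: [-2.9, 1.3, -2.1]
gripper_width: 35.3
```

move_arm --rows '[{"dx":0.0009,"dy":0,"dz":-0.0004,"wx":0,"wy":0,"wz":0}]'

```text
time_s: 20.5
position: [653.9, 104.0, 57.3]
eef_rot: [-0.052, 1.198, 0.077]
force: [-6.6, -0.4, 7.4]
gripper_width: 35.3
```

move_arm --rows '[{"dx":0.0007,"dy":0,"dz":-0.0003,"wx":0,"wy":0,"wz":0}]'

```text
time_s: 20.58
position: [654.1, 104.1, 57.1]
eef_rot: [-0.052, 1.198, 0.077]
force: [-9.7, 0.0, 11.9]
gripper_width: 35.3
```

move_arm --rows '[{"dx":-0.001,"dy":0,"dz":0.0004,"wx":0,"wy":0,"wz":0},{"dx":-0.001,"dy":0,"dz":0.0004,"wx":0,"wy":0,"wz":0}]'

```text
time_s: 20.75
position: [653.9, 104.0, 57.5]
eef_rot: [-0.052, 1.198, 0.077]
force: [-3.8, 0.1, 3.9]
gripper_width: 35.6
```

```bash
python3 - <<'E'
from arc import *
st()
c=cam('side'); cv2.imwrite('pics/s23.png',cv2.resize(c['color'][140:220,300:400,::-1],None,fx=7,fy=7,interpolation=cv2.INTER_CUBIC))
c=cam('wrist')
for t in (-.05,0,.05):
 for e in (0,3):
  u=np.array([np.sin(t),0,np.cos(t)]);v=np.array([np.cos(t),0,-np.sin(t)]);p=np.array([64,0,25])
  print(t,e,proj(c,C2W([p+(h+e)*u+[0,s,0]+a*v for s in(-18,) for a,h in((-10,49),(-10,65),(10,65))])).round(0).tolist())
a=c['color'][130:340,210:430,::-1]; cv2.imwrite('pics/w23z.png',cv2.resize(a,None,fx=3,fy=3,interpolation=cv2.INTER_CUBIC))
for phi in (-3,-2,-1,0,1): print(phi,proj(c,capP([[60,0,8],[88,0,8]],phi)).round(1).tolist())
E
```

```text
t 20.75 C [73.2  1.1 57.5] F [-3.8  0.5  3.9] w 35.6
-0.05 0 [[268.0, 243.0], [263.0, 273.0], [268.0, 309.0]]
-0.05 3 [[267.0, 248.0], [262.0, 279.0], [267.0, 316.0]]
0 0 [[268.0, 249.0], [264.0, 280.0], [268.0, 314.0]]
0 3 [[268.0, 254.0], [263.0, 287.0], [268.0, 320.0]]
0.05 0 [[269.0, 254.0], [264.0, 287.0], [269.0, 317.0]]
0.05 3 [[268.0, 260.0], [264.0, 294.0], [269.0, 324.0]]
-3 [[313.7, 193.2], [313.9, 248.3]]
-2 [[313.6, 194.8], [313.9, 250.9]]
-1 [[313.6, 196.3], [313.9, 253.6]]
0 [[313.6, 197.8], [313.9, 256.2]]
1 [[313.6, 199.3], [313.9, 258.8]]
```

View pics/w23z.png

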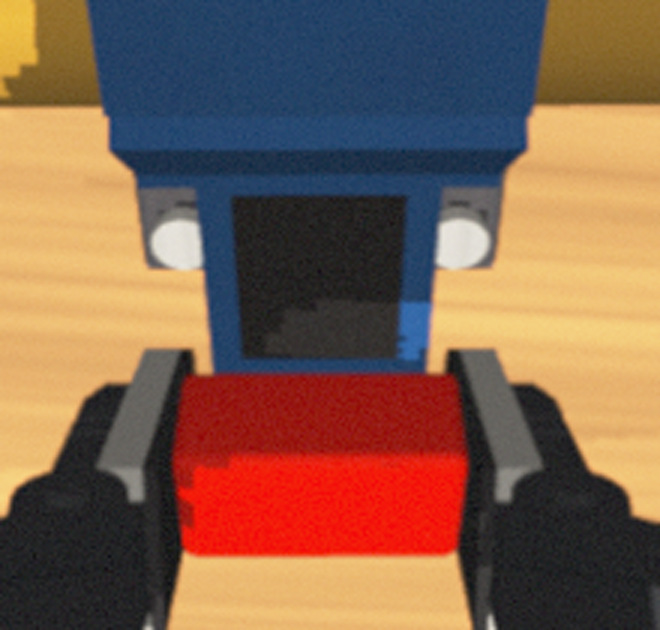

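View pics/s23.png

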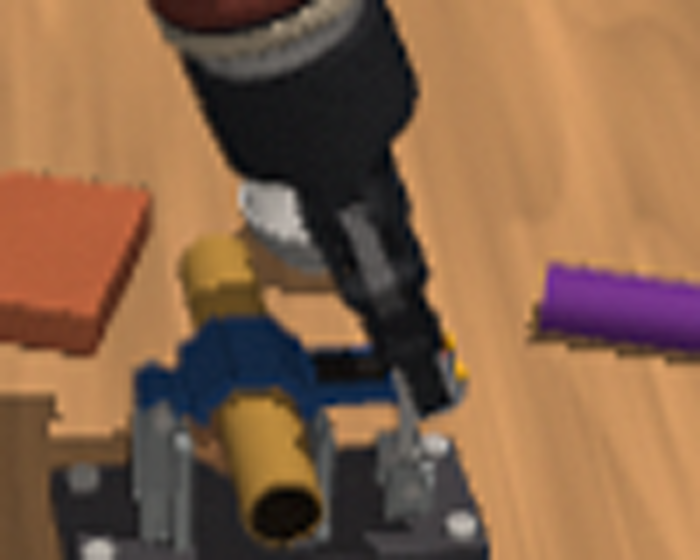

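move_arm --rows '[{"dx":0,"dy":0,"dz":0,"wx":0,"wy":0,"wz":0},{"dx":0,"dy":0,"dz":0,"wx":0,"wy":0,"wz":0},{"dx":0,"dy":0,"dz":0,"wx":0,"wy":0,"wz":0},{"dx":0,"dy":0,"dz":0,"wx":0,"wy":0,"wz":0}]' --jaw 0.062

```text
time_s: 21.18
position: [653.4, 103.9, 56.8]
eef_rot: [-0.052, 1.198, 0.077]
force: [-0.1, 0.2, 0.2]
gripper_width: 62.0
```

move_arm --rows '[{"dx":-0.02,"dy":0,"dz":0,"wx":0,"wy":0,"wz":0},{"dx":-0.045,"dy":0,"dz":0,"wx":0,"wy":0,"wz":0},{"dx":-0.07,"dy":0,"dz":0,"wx":0,"wy":0,"wz":0},{"dx":-0.07,"dy":0,"dz":0,"wx":0,"wy":0,"wz":0}]'

```text
time_s: 21.52
position: [630.2, 101.8, 127.5]
eef_rot: [-0.052, 1.191, 0.077]
force: [1.6, -0.8, 0.6]
gripper_width: 62.2
```

```bash
python3 - <<'E'
from arc import *
st()
c=cam('side'); cv2.imwrite('pics/s24.png',cv2.resize(c['color'][140:220,300:400,::-1],None,fx=7,fy=7,interpolation=cv2.INTER_CUBIC))
c=cam('wrist','w24')
a=c['color'][60:270,210:430,::-1]; cv2.imwrite('pics/w24z.png',cv2.resize(a,None,fx=3,fy=3,interpolation=cv2.INTER_CUBIC))
for t in (-.05,0,.05,.1):
 for e in (0,2):
  u=np.array([np.sin(t),0,np.cos(t)]);v=np.array([np.cos(t),0,-np.sin(t)]);p=np.array([64,0,25])
  print(t,e,((proj(c,C2W([p+(h+e)*u+[0,s,0]+a*v for s in(-18,) for a,h in((-10,49),(-10,65),(10,65))]))-[210,60])*3).round(0).tolist())
for phi in (-3,-2,-1,0,1): print(phi,((proj(c,capP([[60,0,8],[88,0,8],[112.5,14,8]],phi))-[210,60])*3).round(1).tolist())
for l in ['bolt_bar','cap_slot','cap_pad']: print(l,[(round(d['score'],2),toC(w(c,d['point'])).round(1).tolist()) for d in pinpoint(l,c)[:2]])
E
```

```text
t 21.52 C [ 49.5   1.  127.5] F [ 1.5 -0.9  0.6] w 62.2
-0.05 0 [[221.0, 396.0], [215.0, 444.0], [221.0, 529.0]]
-0.05 2 [[221.0, 402.0], [214.0, 451.0], [220.0, 535.0]]
0 0 [[222.0, 408.0], [216.0, 460.0], [222.0, 539.0]]
0 2 [[221.0, 414.0], [215.0, 467.0], [221.0, 547.0]]
0.05 0 [[222.0, 419.0], [217.0, 475.0], [223.0, 549.0]]
0.05 2 [[222.0, 426.0], [216.0, 482.0], [222.0, 557.0]]
0.1 0 [[223.0, 430.0], [218.0, 489.0], [224.0, 558.0]]
0.1 2 [[222.0, 437.0], [217.0, 497.0], [223.0, 566.0]]
-3 [[313.9, 286.6], [314.2, 407.3], [380.9, 497.2]]
-2 [[313.9, 289.1], [314.2, 411.7], [381.4, 503.2]]
-1 [[313.8, 291.5], [314.1, 416.1], [381.8, 509.2]]
0 [[313.8, 293.9], [314.1, 420.3], [382.3, 515.1]]
1 [[313.8, 296.2], [314.1, 424.6], [382.8, 521.0]]
bolt_bar [(0.71, [64.2, 1.6, 86.5])]
cap_slot [(0.84, [59.3, 0.4, 79.9])]
cap_pad [(0.9, [38.4, -1.1, 75.7])]
```

View pics/w24z.png

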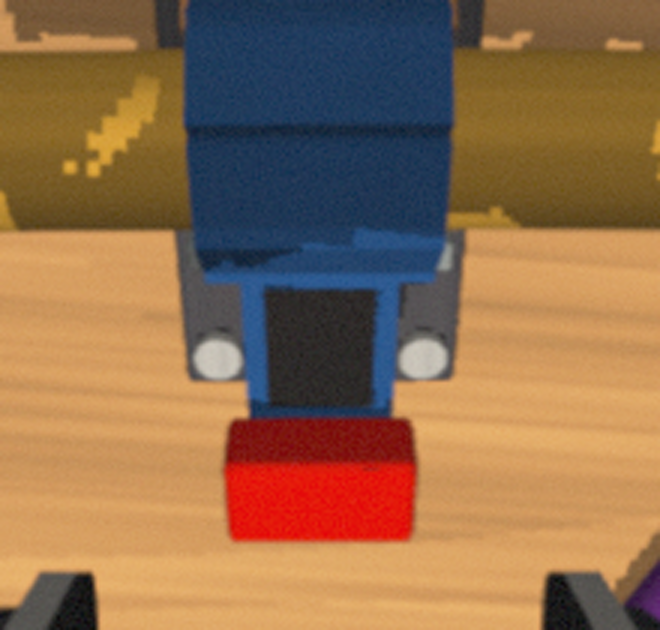

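View pics/s24.png

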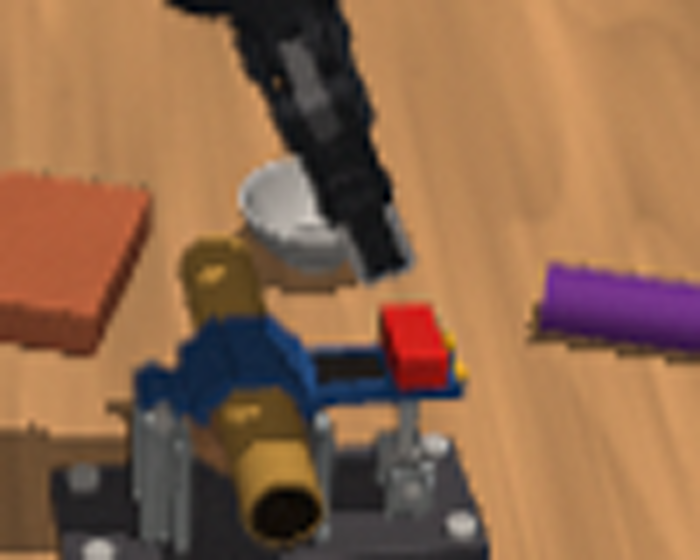

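```bash
python3 - <<'E'
from h import *
st(); print(robot.hand_in())
E
```

```text
t 21.77 C [ 46.3   1.1 120.3] F [-0.   0.8 -0.6] w 61.9
the job is handed in; nothing more can be done
None
```

The tube is clamped and the bolt is in its slot. I handed the job in at about 21.8 s; the hand-in gives no verdict, so I can't confirm it passed.

- **Pressing:** I swung the blue half down with closed fingers. The pad moved at about 6 N for some 15 mm, then the force rose sharply at the stop. I held 12–14 N on the pad for about 1.4 s; the highest reading was 14.2 N. The bolt was still leaning out at about 0.87 rad.
- **Bolt:** I pinched the bar, pulled it out about 16.5 mm, swung it over the lips and lowered it.
- **Last checks:** In the last pictures the bar lies flat on the lug inside the lips. The bolt is about 0.01–0.02 rad from upright, and the blue half is about 2° past level. The bar centre is roughly 8 mm above the lug face, an estimate from the camera. The gripper was clear and the force near zero. I saw no sign that the bystanders had moved, but did not measure their positions.

Four things went wrong or disagreed along the way:
- **Fingertips:** they turned out to sit about 24 mm farther back than the description says. I went by the pictures and the contact force instead.
- **Reach limit:** one approach ran the third joint to the end of its range (0.088 read against a limit of 0.09) with a brief 29 N wrist reading. I backed off at once.
- **Seating the bar:** on the first try the bar seemed to rub on a lip (about 13 N at the wrist). I raised it, turned it 0.05 rad further in and lowered it again. That second press reached about 15 N at the wrist before I eased off and let go.
- **Slot height:** the network put the slot point about 5 mm higher than my estimate of 74–75 mm. Both are under the 84 mm limit.

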